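Locate a key rail on the drilling board

ROBOT

A 6-joint arm with a two-finger parallel gripper is mounted at the origin on the work surface. World frame = base frame: x ahead of the robot, y to its left, z up, the work surface at z = 0. Lengths are in m, angles in degrees, forces in N, time in s.
With the tool pointing down it reaches from about 0.4 to 0.825 m from the base axis. Payload 7 kg.
Tool frame: the origin (TCP) lies on the centre line of the jaws, within the pads' length; the fingertips stand 17 mm ahead of it and the grasp point (between the pads) lies 2 mm behind it; z points along the fingers, y is the direction in which the jaws open and shut (so a half turn about z gives the same grasp; the last joint's range is limited). The gripper opens to 88 mm and grips with 3 to 60 N. Pads are 19 mm wide; open, the fingers measure 130 mm over their backs; the gripper's body (78 mm by 193 mm) begins 47 mm behind the grasp point.
Start: joints at [-53.566, 20.546, 0.682, 0, -70.136, -16.507], TCP at [0.23, -0.635, 0.244] pointing down, gripper open.
Joint ranges: [-176.03, 176.03], [-82.01, 121.73], [-58.28, 71.71], [-173.87, 95.51], [-174.79, -0.11], [-173.66, 173.66]. Speed limits (degrees/s): [136.94, 136.94, 172.46, 180, 180, 180].

INTERFACE

Orientations are given as [roll, pitch, yaw] about the fixed x, y, z axes, in that order (R = Rz(yaw) Ry(pitch) Rx(roll)).
In Python, from plant import telemetry, vision, close_job, recognise, silhouettes, place_of gives the robot as it stands.
- The arm moves only by the shell command python3 -m handwheel 'ROWS'. ROWS is JSON, a list that holds one entry, the list of rows, each a list of 5 numbers: the shift along the tool's x, y, z in m, then the turn about the tool's z in rad, then the closure, from 0 (fully open) to 1 (shut). In form: [[[tx, ty, tz, yaw, gripper], ...]]. A call has 1 to 20 rows; each row shifts and turns the commanded pose from where the row before left it, along the tool's axes as they then stand; what a row does not reach is not made up. A row lasts 1/12 s, in which the tool goes at most 41.7 mm and 7.16 degrees, less where a joint would pass 70% of its speed; a pose out of reach is approached as far as the arm can. A call with a gripper value outside its range is refused whole. The fingers move at their own pace and stop on an object; the grip force is fixed at half the most. Time passes only in rows, so rows that do not move let the fingers close. It gives the time, the measured TCP pose, the force and the opening at its end, in the units of the state.
- telemetry.get_obs(): the state, without advancing time (a new reading comes with each control period).
- vision.snapshot(name): name is "side" or "top" or "wrist"; returns a dict with "color" (480x640x3 uint8, red, green, blue), "mtx" (3x3 intrinsics, pixels), "cam_to_world" (4x4, takes a point from camera to world coordinates); the wrist camera has in their place "tool_from_camera" (4x4, takes a point from camera to tool coordinates, whose origin is the TCP and whose axes are the flange's). Camera axes: x right, y down, z forward; pixel columns grow to the right and rows downward; lengths in m; the calibration is good to about 2 mm. A picture is of the moment at which its call begins: read the wrist's pose just before it. There is no depth.
- close_job(): hands the job in, once; it reports no verdict.
Trained networks look in a picture, given as the dict that the camera call returned (one of the last four; its "shot" number tells which), for a name from the list of things; names that differ only in an ending like _2 or _b are one class to them, and where a whole thing is asked for, a point or a joint stands for the part that bears it (a point fixed in the world has none). Each returns a list of dicts, best first, with "conf" (0 to 1); they miss things now and then, are a little off and sometimes report something else, mostly with a low value. They report only what shows in the picture. A call takes as long as a camera call. They do not tell look-alikes from the thing itself.
- recognise(name, picture): "xy" ([column, row] in pixels, amid what is visible of it).
- silhouettes(name, picture): "region" (480x640 bool, what is visible of it) and "xy" ([column, row] in pixels, amid what is visible of it).
- place_of(name, picture): "xy" ([column, row] in pixels: a listed point, or the origin of a listed thing).
The state is a dict: "clock": time; "joint_pos": joint angles; "qvel": joint speeds; "tau": joint torques, N m; "tool_pos": TCP position; "orientation": TCP orientation; "force": force on the tool from outside, world axes, zero at the start; "moment": the same for the moment, N m; "opening": finger opening in m.
Only numpy, scipy, OpenCV 4.12 (cv2) and the standard library are available. Lean on these libraries where they do the work, as an engineer would, in place of code of your own. Each camera call takes 0.05 s, during which the arm holds its last target.

TASK

The wooden key rail lying loosely on the drilling board, on top of the crate shelf, is to get a middle peg. With firm but gentle finger pressure push it up against both dowels, then slide it along them until it butts against the end stop, so that it sits flush on all three; then swing the drill-bush arm over it as far as it goes and let go of everything. Do not strain the dowels or the stop, and leave the other things on the crate where they are.

Things in the scene. Friction and masses are not known exactly. Their poses are not given: they have to be found in the camera images.
- crate: pine crate shelf standing on the bench, 400 (x) x 700 (y) x 160 mm high, fixed; origin at the centre of its underside, z up; the drawer side faces -x. The bell, torch, coaster and keys lie near the left and right ends of its top
- board: plywood drilling board screwed to the crate top, 220 (x) x 300 (y) x 18 mm thick; origin at the centre of its underside, z up. The dowels stand on its +x half, the end stop on its +y half. Fully seated, the rail has the same yaw as the board and its origin is at x 15 mm, y 0, z 18 mm in this frame
- dowel_left: fixed steel dowel pin, push-fitted in the plywood, 12 mm diameter, standing 16 mm above the board's top; origin at the centre of its foot on the board's top, at x 51, y +40 mm in the board's frame. The rail is well seated on it when pressed on with 2 N or more; it starts to lean above 12 N
- dowel_right: the other dowel, the same size and strength, at x 51, y -60 mm in the board's frame
- end_stop: fixed wooden block 50 (x) x 25 (y) x 20 mm high on the board; origin at the centre of its underside; its face towards -y stops the rail's +y end. The rail is well seated on it when pressed on with 4 N or more; the glued block is not to take more than 12 N
- dowel_left_face (a point): point on the left dowel's side that faces -x (board frame), 8 mm above the board's top; axes as the board's
- dowel_right_face (a point): the same point on the right dowel
- end_stop_face (a point): point on the end stop's face towards -y, at x 15, y 100 mm in the board's frame, 8 mm above the board's top; axes as the board's
- rail: loose wooden key rail, a slab 60 (x) x 200 (y) x 16 mm thick, about 0.2 kg, lying flat on the board short of the dowels and the stop; two upright pegs 40 mm tall above the slab (14 mm diameter, with 20 mm heads on their top 10 mm) stand at y +65 and -65 mm on its middle line. Origin at the centre of its underside, z up; its +x long edge goes against the dowels, its +y end against the stop
- rail_back_left (a point): point on the rail's +x edge at y +40 mm, half-way up; meets dowel_left_face when seated; axes as the rail's
- rail_back_right (a point): point on the rail's +x edge at y -60 mm, half-way up; meets dowel_right_face when seated; axes as the rail's
- rail_end (a point): centre of the rail's +y end face; meets end_stop_face when seated; axes as the rail's
- swing_arm (a joint): flat aluminium arm, 22 mm wide and 8 mm thick, turning level on a boss between and behind the dowels, its underside 18 mm above the board's top (2 mm above the rail). At 0 rad it points along the board's +y (parked), at 1.571 rad, its end stop, along -x over the middle of the rail, with its drill bush over the rail's centre. Grows anticlockwise seen from above; light friction keeps it where it is left (about 1.4 N at the knob turns it)
- swing_pivot (a point): top of the arm on its turning axis, 26 mm above the board's top, at x 75, y 0 mm in the board's frame; axes as the board's
- swing_knob (a point): point in the upright steel finger knob on the arm, between its turning axis and its bush (14 mm diameter, 30 mm tall, from 26 to 56 mm above the board's top), 36 mm from the turning axis; this point is 44 mm above the board's top. The arm reaches 74 mm from the axis, its bush (60 mm from the axis) stands 2 mm proud of its top
- bell: small steel bell, 23 mm diameter, 26 mm high, standing on the crate; origin at the centre of its foot
- torch: yellow plastic torch lying on the crate, 126 mm long along its x, 36 mm thick; origin under its middle
- coaster: round ceramic coaster, 96 mm diameter, 12 mm thick, lying on the crate; origin at the centre of its underside
- keys: two keys on a green clip lying on the crate, about 100 mm long along x, 8 mm thick; origin near the middle of the bunch, on the crate
There are look-alikes about, which are no part of the job. Of the things that look like the rail, the smallest one is meant.

How it is judged (in metres and radians):
On the way, in this order (a step that is already met when the one before it is completed fails the run):
1. the rail is pressed against both dowels at once, at least 2 N on each (contact force between rail and dowel_left above 2 N and contact force between rail and dowel_right above 2 N), for 0.1 s.
2. the rail is pressed against the end stop with at least 4 N while its edge lies within 2.5 mm of both dowels (contact force between rail and end_stop above 4 N and x of rail_back_left in the frame of dowel_left_face above -0.0025 m and x of rail_back_right in the frame of dowel_right_face above -0.0025 m), for 0.1 s.
3. the swing arm is turned fully over the rail (above 1.52 rad) (value of joint swing_arm above 1.52 rad), for 0.1 s.
At the end, for the whole second after the job is handed in: The rail lies flat and at rest on the board with its edge within 1.5 mm of both dowels and its end within 1.5 mm of the end stop, and the swing arm is turned fully over it (above 1.52 of 1.571 rad), with nothing held (x of rail_back_left in the frame of dowel_left_face above -0.0015 m and x of rail_back_right in the frame of dowel_right_face above -0.0015 m and y of rail_end in the frame of end_stop_face above -0.0015 m and z of rail_end in the frame of end_stop_face below 0.002 m and angle between rail's own z axis and vertical below 0.03 rad and value of joint swing_arm above 1.52 rad and linear speed of rail below 0.01 m/s); the robot touches nothing.
It fails at once if a dowel takes more than 12 N (contact force between rail and dowel_left above 12 N or contact force between rail and dowel_right above 12 N).
It fails at once if the end stop takes more than 12 N (contact force between rail and end_stop above 12 N).
It fails at once if the bell, torch, coaster or keys are moved by more than 15 mm (distance of any of bell, torch, coaster, keys from where it was at the start of the episode above 0.015 m).
It also fails if it takes over 72 s, if anything falls off the work surface, if the arm or the gripper's body presses on something with over 40 N, if the wrist force passes 120 N, or if a joint passes its speed limit or range.

## Working session

There is one attempt and no reset: what is moved stays moved. The work goes in short steps, Python scripts to look and compute and a shell command to move; the robot and the scene stay as the last step left them, time stands still between calls to the robot, and variables do not carry over. Pictures are saved under pics/ and viewed, and the job is handed in when it is done.

```bash
ls; mkdir -p pics
python3 - <<'E'
from plant import telemetry, vision
import cv2
print(telemetry.get_obs())
for n in ["side","top","wrist"]:
    s=vision.snapshot(n); cv2.imwrite(f"pics/{n}0.png",s["color"][:,:,::-1])
    print(n,s.get("mtx"),s.get("cam_to_world",s.get("tool_from_camera")))
E
```

```text
pics
{'clock': 0.0, 'joint_pos': array([-5.35658749e+01,  2.05914228e+01,  6.32855602e-01, -1.91084017e-02,
       -7.01354573e+01, -1.65062297e+01]), 'qvel': array([-0.10243475, -0.08161578,  0.03381622, -0.16108487,  0.11087859,
        0.01100564]), 'tau': array([ 6.70111112e-04, -5.82719100e+01,  2.93068779e+01,  6.99743852e+00,
        6.96397852e-03, -1.84136634e-04]), 'tool_pos': array([ 0.22986932, -0.63415898,  0.24261901]), 'orientation': array([ 1.79904746e+02, -9.49393111e-03, -1.60078604e+02]), 'force': array([1.18219324, 0.76253262, 0.1232477 ]), 'moment': array([-0.07599689,  0.01730634,  0.00700935]), 'opening': 0.08768293388539226}
side [[450.5945499    0.         311.14934182]
 [  0.         450.5945499  238.21596491]
 [  0.           0.           1.        ]] [[ 0.80559144 -0.40981471  0.42787186 -0.12931379]
 [-0.59239742 -0.54574428  0.59264532 -0.94744658]
 [-0.00936615 -0.73090019 -0.6824201   1.07812114]
 [ 0.          0.          0.          1.        ]]
top [[604.5192645    0.         317.33640616]
 [  0.         604.5192645  246.36119024]
 [  0.           0.           1.        ]] [[ 0.0216551  -0.98263952  0.18425699  0.17545931]
 [-0.99974735 -0.02239418 -0.00193088 -0.10820845]
 [ 0.00602364 -0.18416863 -0.9828762   1.55073943]
 [ 0.          0.          0.          1.        ]]
wrist [[335.33843819   0.         321.93328055]
 [  0.         335.33843819 239.36453127]
 [  0.           0.           1.        ]] [[ 3.53982899e-04 -9.66713229e-01 -2.55862085e-01  6.77426732e-02]
 [ 9.99999927e-01  3.05832191e-04  2.27977695e-04  7.12793683e-04]
 [-1.42138192e-04 -2.55862147e-01  9.66713267e-01 -1.40702103e-01]
 [ 0.00000000e+00  0.00000000e+00  0.00000000e+00  1.00000000e+00]]
```

View pics/side0.png

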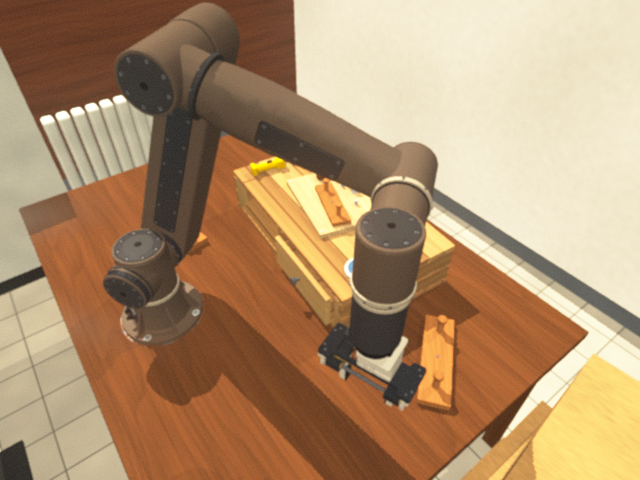

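View pics/top0.png

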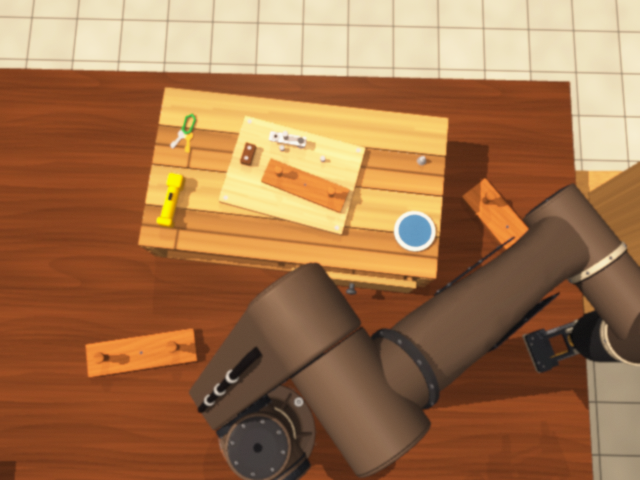

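Run:
```python
from plant import vision,recognise,place_of
s=vision.snapshot("top"); d=vision.snapshot("side")
for n in ["board","rail","rail_end","rail_back_left","rail_back_right","dowel_left","dowel_right","dowel_left_face","dowel_right_face","end_stop","end_stop_face","swing_pivot","swing_knob","bell","torch","coaster","keys","crate"]:
  for nm,p in (("top",s),("side",d)):
    print(n,nm,[(round(r["conf"],2),[round(float(v),1) for v in r["xy"]]) for r in place_of(n,p)])
```

```text
board top [(0.72, [292.9, 178.7]), (0.28, [302.1, 137.9])]
board side [(0.75, [332.7, 200.2]), (0.59, [361.0, 272.4])]
rail top [(0.93, [299.6, 187.4]), (0.75, [145.6, 352.9]), (0.68, [505.9, 227.9])]
rail side [(0.91, [435.9, 360.2]), (0.68, [330.9, 203.8]), (0.64, [342.2, 182.9])]
rail_end top [(0.72, [195.6, 344.5]), (0.69, [266.8, 171.0]), (0.68, [475.6, 187.7])]
rail_end side [(0.92, [438.4, 319.7]), (0.73, [269.2, 169.2]), (0.65, [201.4, 243.3])]
rail_back_left top [(0.92, [501.6, 205.2]), (0.76, [296.9, 171.3]), (0.75, [162.7, 366.1]), (0.7, [264.4, 172.6])]
rail_back_left side [(0.94, [451.0, 340.6]), (0.88, [341.4, 197.2])]
rail_back_right top [(0.67, [329.5, 182.6]), (0.65, [111.4, 375.6])]
rail_back_right side [(0.98, [449.9, 389.7])]
dowel_left top [(0.41, [284.7, 148.2])]
dowel_left side [(0.33, [338.1, 194.9])]
dowel_right top [(0.49, [323.9, 162.1])]
dowel_right side []
dowel_left_face top [(0.77, [281.2, 149.1])]
dowel_left_face side [(0.7, [344.1, 183.7])]
dowel_right_face top [(0.84, [322.4, 162.1])]
dowel_right_face side [(0.87, [356.7, 199.1])]
end_stop top [(0.56, [294.7, 171.6]), (0.48, [246.4, 157.1])]
end_stop side [(0.58, [323.7, 178.6]), (0.57, [331.5, 201.3])]
end_stop_face top []
end_stop_face side [(0.65, [327.6, 176.7])]
swing_pivot top [(0.59, [300.7, 138.6]), (0.31, [282.6, 149.3])]
swing_pivot side [(0.46, [321.4, 182.7])]
swing_knob top [(0.64, [287.1, 135.5])]
swing_knob side [(0.47, [335.6, 195.8])]
bell top [(0.62, [248.2, 156.4]), (0.57, [419.2, 163.7]), (0.47, [320.8, 162.4])]
bell side []
torch top [(0.62, [170.7, 200.2]), (0.15, [249.2, 157.8])]
torch side [(0.61, [265.3, 169.3])]
coaster top [(0.68, [412.8, 235.2])]
coaster side [(0.47, [359.0, 273.7])]
keys top [(0.73, [186.1, 130.2])]
keys side []
crate top []
crate side []
```

Three rails show up in the top view: one on the board at (305,187), one on the bench at (142,352), and one on the bench at (495,210). The task places the rail on the board, and the one there looks smallest. I'll check sizes and a crop next.

```bash
cat > h.py <<'E'
import numpy as np
def ray(p,xy,T=None):
    T=p["cam_to_world"] if T is None else T
    K=p["mtx"]; d=np.array([(xy[0]-K[0,2])/K[0,0],(xy[1]-K[1,2])/K[1,1],1.]); 
    return T[:3,3],T[:3,:3]@d
def at_z(p,xy,z,T=None):
    o,d=ray(p,xy,T); return o+d*(z-o[2])/d[2]
def proj(p,X,T=None):
    T=p["cam_to_world"] if T is None else T
    c=np.linalg.inv(T)@np.append(X,1); q=p["mtx"]@c[:3]; return q[:2]/q[2]
def tri(rays):
    A=np.zeros((3,3));b=np.zeros(3)
    for o,d in rays:
        d=d/np.linalg.norm(d);M=np.eye(3)-np.outer(d,d);A+=M;b+=M@o
    X=np.linalg.solve(A,b); return X
def Tw(obs,p):
    from scipy.spatial.transform import Rotation as R
    T=np.eye(4);T[:3,:3]=R.from_euler("xyz",obs["orientation"],degrees=True).as_matrix();T[:3,3]=obs["tool_pos"]
    return T@p["tool_from_camera"]
E
python3 - <<'E'
from plant import vision,silhouettes,telemetry
import cv2,numpy as np
from h import *
s=vision.snapshot("top")
for n,z in (("rail",None),("board",.178)):
  for r in silhouettes(n,s):
    c=cv2.findContours(r["region"].astype("uint8"),0,2)[0]; c=max(c,key=cv2.contourArea)
    b=cv2.boxPoints(cv2.minAreaRect(c)); zz=z or (.194 if r["xy"][1]<200 and r["xy"][0]<400 else .02)
    W=np.array([at_z(s,q,zz)[:2] for q in b]); print(n,r["conf"],r["xy"],W.round(3).tolist(),[np.linalg.norm(W[i]-W[i-1]).round(3) for i in (1,2)])
for n,q,z in [("dl",(281.2,149.1),.186),("dr",(322.4,162.1),.186),("stop",(248,157),.198),("piv",(300.7,138.6),.204),("knob",(287.1,135.5),.222),("bell",(421,161),.17),("coaster",(413,233),.17),("torch",(171,200),.17),("keys",(186,130),.165)]:
  print(n,at_z(s,q,z).round(3))
c=s["color"][90:310,120:560]; cv2.imwrite("pics/crop0.png",cv2.resize(c,(800,400),interpolation=2)[:,:,::-1])
E
```

```text
rail 0.94 [142.9, 350.8] [[0.2, 0.464], [0.248, 0.193], [0.167, 0.176], [0.12, 0.445]] [np.float64(0.275), np.float64(0.083)]
rail 0.89 [496.3, 210.6] [[0.599, -0.48], [0.659, -0.547], [0.519, -0.659], [0.462, -0.592]] [np.float64(0.09), np.float64(0.179)]
rail 0.8 [302.4, 186.9] [[0.578, 0.026], [0.64, 0.006], [0.57, -0.183], [0.509, -0.162]] [np.float64(0.065), np.float64(0.202)]
rail 0.5 [287.1, 161.6] [[0.528, 0.118], [0.745, 0.073], [0.671, -0.219], [0.457, -0.167]] [np.float64(0.222), np.float64(0.302)]
board 0.69 [284.9, 161.8] [[0.532, 0.124], [0.756, 0.077], [0.678, -0.223], [0.458, -0.168]] [np.float64(0.228), np.float64(0.31)]
board 0.55 [284.7, 139.4] [[0.687, 0.01], [0.718, 0.006], [0.703, -0.08], [0.673, -0.075]] [np.float64(0.031), np.float64(0.087)]
board 0.17 [413.6, 233.1] [[0.519, -0.288], [0.521, -0.384], [0.43, -0.383], [0.428, -0.288]] [np.float64(0.096), np.float64(0.09)]
dl [ 0.664 -0.02   0.186]
dr [ 0.634 -0.118  0.186]
stop [0.638 0.056 0.198]
piv [ 0.684 -0.066  0.204]
knob [ 0.684 -0.035  0.222]
bell [ 0.647 -0.354  0.17 ]
coaster [ 0.471 -0.334  0.17 ]
torch [0.537 0.236 0.17 ]
keys [0.714 0.213 0.165]
```

View pics/crop0.png

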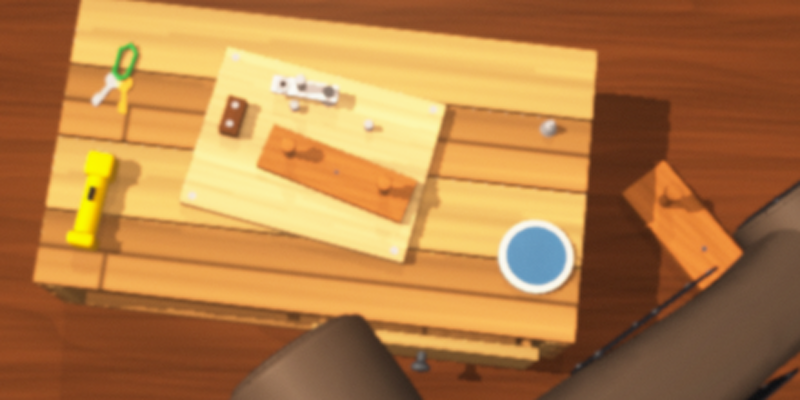

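View pics/wrist0.png

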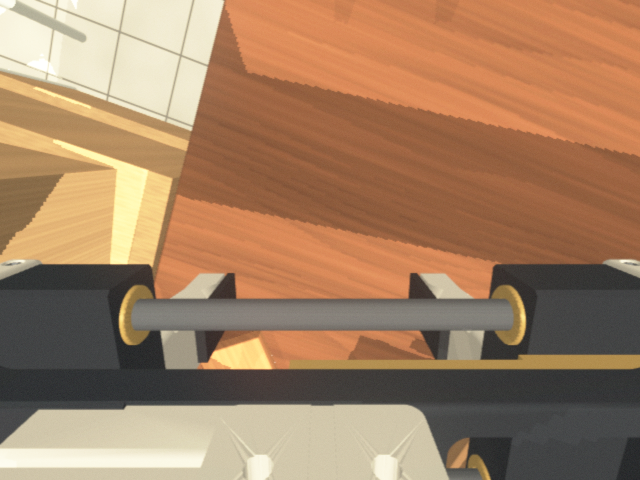

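The board rail measures about 60 x 200 mm. The bench ones are about 82 x 275 mm and 90 mm wide, so the rail on the board is the one meant, and the crop confirms it. Next I'll raise the arm, turn the tool to the board's yaw, and look from above with the wrist camera.

```bash
python3 -m handwheel '[[[0,0,-0.03,0,1],[0,0,-0.03,0,1],[0,0,-0.03,0,1],[0,0,-0.03,-0.05,1],[0,0,-0.03,-0.1,1],[0,0,-0.03,-0.12,1],[0,0,0,-0.12,1],[0,0,0,-0.12,1],[0,0,0,-0.12,1],[0,0,0,-0.12,1],[0,0,0,-0.12,1],[0,0,0,-0.12,1],[0,0,0,-0.12,1],[0,0,0,-0.12,1],[0,0,0,-0.12,1],[0,0,0,-0.12,1],[0,0,0,-0.12,1],[0,0,0,-0.12,1],[0,0,0,-0.12,1],[0,0,0,-0.12,1]]]'
```

```text
clock: 3.87
tool_pos: [0.23, -0.6345, 0.4235]
orientation: [-180.0, 0.0, -48.0]
force: [-0.5, -0.6, 0.3]
opening: 0.0002
```

```bash
python3 -m handwheel '[[[0,0,0,-0.117,1],[0,0,0,-0.117,1],[0,0,0,-0.117,1],[0,0,0,-0.117,1],[0,0,0,-0.117,1],[0.004,-0.022,0,0,1],[0.006,-0.034,0,0,1],[0.006,-0.034,0,0,1],[0.006,-0.034,0,0,1],[0.006,-0.034,0,0,1],[0.006,-0.034,0,0,1],[0.006,-0.034,0,0,1],[0.006,-0.034,0,0,1],[0.006,-0.034,0,0,1],[0.006,-0.034,0,0,1],[0.006,-0.034,0,0,1],[0.006,-0.034,0,0,1],[0.006,-0.034,0,0,1],[0.006,-0.034,0,0,1],[0.006,-0.034,0,0,1]]]' && python3 -m handwheel '[[[0.006,-0.034,0,0,1],[0.006,-0.034,0,0,1],[0.006,-0.034,0,0,1],[0.006,-0.034,0,0,1],[0.006,-0.02,0,0,1],[0,0,0,0,1],[0,0,0,0,1]]]'
python3 - <<'E'
from plant import telemetry, vision,place_of,silhouettes
import cv2,pickle
o=telemetry.get_obs(); s=vision.snapshot("wrist"); cv2.imwrite("pics/wrist1.png",s["color"][:,:,::-1])
pickle.dump((o,s),open("w1.pkl","wb")); print(s["shot"])
for n in ["board","rail","rail_end","rail_back_left","rail_back_right","dowel_left_face","dowel_right_face","end_stop","end_stop_face","swing_pivot","swing_knob"]:
    print(n,[(round(r["conf"],2),[round(float(v),1) for v in r["xy"]]) for r in place_of(n,s)])
E
```

```text
clock: 5.53
tool_pos: [0.4427, -0.174, 0.424]
orientation: [-180.0, -0.1, -14.8]
force: [1.1, -0.2, 0.2]
opening: 0.0007
clock: 6.12
tool_pos: [0.5118, -0.0315, 0.4232]
orientation: [180.0, 0.0, -14.7]
force: [0.0, -0.4, -0.1]
opening: 0.0005
7
board []
rail [(0.61, [350.5, 143.5]), (0.48, [581.3, 169.6])]
rail_end [(0.7, [257.4, 135.1])]
rail_back_left [(0.68, [313.9, 108.4])]
rail_back_right [(0.82, [409.1, 122.6]), (0.41, [369.3, 70.5]), (0.2, [272.6, 76.2])]
dowel_left_face [(0.58, [256.9, 132.8]), (0.58, [65.0, 91.9]), (0.56, [274.0, 75.7])]
dowel_right_face [(0.82, [370.9, 76.2])]
end_stop [(0.8, [208.7, 109.7])]
end_stop_face [(0.78, [218.6, 109.4])]
swing_pivot [(0.97, [317.3, 40.0])]
swing_knob [(0.69, [272.1, 36.6])]
```

View pics/wrist1.png

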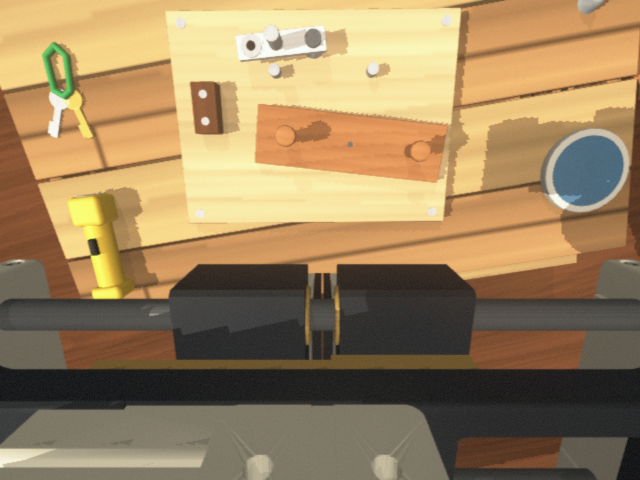

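The wrist view shows the whole fixture. The rail corners are near (258,104), (447,122), (438,182) and (256,162). The dowels are at (275,71) and (374,69), the stop at (207,108), the pivot at (315,38), and the knob at (272,36). I'll take a second view from a shifted place and triangulate.

```bash
python3 -m handwheel '[[[0.015,0.03,0.01,0,1],[0.015,0.03,0.01,0,1],[0.015,0.03,0.02,0,1],[0,0.02,0.01,0,1],[0,0,0,0,1],[0,0,0,0,1]]]'
python3 - <<'E'
from plant import telemetry, vision,place_of
import cv2,pickle
o=telemetry.get_obs(); s=vision.snapshot("wrist"); cv2.imwrite("pics/wrist2.png",s["color"][:,:,::-1])
pickle.dump((o,s),open("w2.pkl","wb")); print(o["tool_pos"])
for k in (1,2):
    c=pickle.load(open(f"w{k}.pkl","rb"))[1]["color"][0:240,140:480]
    cv2.imwrite(f"pics/w{k}c.png",cv2.resize(c,(800,565),interpolation=2)[:,:,::-1])
for n in ["rail","rail_end","rail_back_left","rail_back_right","dowel_left_face","dowel_right_face","end_stop","end_stop_face","swing_pivot","swing_knob"]:
    print(n,[(round(r["conf"],2),[round(float(v),1) for v in r["xy"]]) for r in place_of(n,s)])
E
```

```text
clock: 7.22
tool_pos: [0.5264, -0.1515, 0.3728]
orientation: [180.0, 0.1, -15.0]
force: [-0.1, 0.3, -0.1]
opening: 0.0005
[ 0.52641829 -0.15146737  0.37280828]
rail [(0.78, [624.3, 117.3]), (0.63, [238.9, 188.9]), (0.36, [304.5, 166.4])]
rail_end [(0.94, [131.1, 180.0]), (0.7, [81.4, 155.3]), (0.65, [565.6, 53.6])]
rail_back_left [(0.92, [627.4, 66.4]), (0.77, [195.6, 154.8])]
rail_back_right [(0.77, [302.7, 164.4]), (0.37, [497.3, 32.5])]
dowel_left_face [(0.96, [146.0, 119.3]), (0.3, [87.0, 151.3])]
dowel_right_face [(0.6, [255.0, 116.2])]
end_stop [(0.9, [80.1, 157.7])]
end_stop_face [(0.89, [88.8, 155.6])]
swing_pivot [(0.82, [179.8, 81.6])]
swing_knob [(0.6, [126.8, 79.1])]
```

View pics/w1c.png

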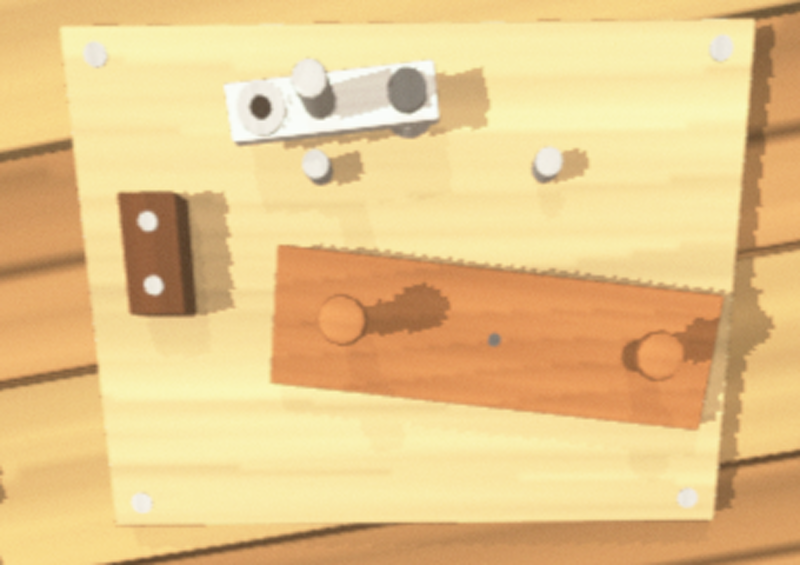

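View pics/wrist2.png

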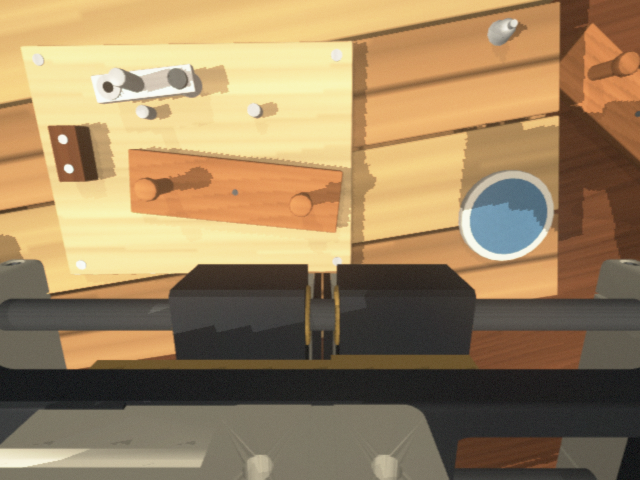

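```bash
cat > fit.py <<'E'
import pickle,numpy as np
from scipy.optimize import least_squares
from h import *
V={k:pickle.load(open(f"w{k}.pkl","rb")) for k in (1,2)}
T={k:Tw(*V[k]) for k in V}
def fit(obs,x0):
    def res(p):
        c,s=np.cos(p[3]),np.sin(p[3]);r=[]
        for k,L,q in obs:
            X=np.array([p[0]+c*L[0]-s*L[1],p[1]+s*L[0]+c*L[1],p[2]+L[2]])
            r+=list(proj(V[k][1],X,T[k])-q)
        return r
    S=least_squares(res,x0,loss="soft_l1"); return S.x,np.array(res(S.x)).reshape(-1,2)
B=[(.110,.150,.018),(.110,-.150,.018),(-.110,-.150,.018),(-.110,.150,.018)]
df=[(.045,.040,.026),(.045,-.060,.026),(.075,0,.044),(.015,.100,.026)]
bo=[(1,B[0],(166.4,11.5)),(1,B[1],(460.9,8.5)),(1,B[2],(442.6,221)),(1,B[3],(189.3,222.7)),(2,B[0],(23,46)),(2,B[1],(352.5,42)),(2,B[3],(71,275))]
bo+=[(1,df[0],(274,75.7)),(1,df[1],(370.9,76.2)),(1,df[2],(317.3,40)),(1,df[3],(218.6,109.4)),(2,df[0],(146,119.3)),(2,df[1],(255,116.2)),(2,df[2],(179.8,81.6)),(2,df[3],(88.8,155.3))]
b,r=fit(bo,[.606,-.05,.16,-.25]); print("board",b.round(4),np.degrees(b[3]),"\n",r.round(1).tolist())
R=[(.03,.1,.016),(.03,-.1,.016),(-.03,-.1,.016),(-.03,.1,.016)]
ro=[(1,R[0],(258.6,104.6)),(1,R[1],(448.1,125)),(1,R[2],(436.7,182.8)),(1,R[3],(255.2,162.8)),(2,R[0],(130,149)),(2,R[1],(343,170)),(2,R[2],(337,232)),(2,R[3],(131,212))]
a,r=fit(ro,[.57,-.08,.178,-.33]); print("rail",a.round(4),np.degrees(a[3]),"\n",r.round(1).tolist())
c,s=np.cos(b[3]),np.sin(b[3]); d=a[:2]-b[:2]; print("rail in board",[c*d[0]+s*d[1],-s*d[0]+c*d[1]],np.degrees(a[3]-b[3]))
for n,q1,q2 in (("knob top",(272,35),(118,74)),("knob net",(272.1,36.6),(126.8,79.1))):
    X=tri([ray(V[1][1],q1,T[1]),ray(V[2][1],q2,T[2])]);d=X[:2]-b[:2];print(n,X,[c*d[0]+s*d[1],-s*d[0]+c*d[1]],X[2]-b[2]-.018)
np.save("board.npy",b)
E
python3 fit.py
```

```text
board [ 0.6081 -0.047   0.157  -0.2481] -14.214474938353067 
 [[-1.3, -0.5], [-0.3, -0.2], [-0.2, -0.0], [-0.4, 0.3], [-2.1, 0.1], [-0.0, -0.5], [-0.2, -0.5], [1.1, 2.5], [0.2, 1.1], [-4.7, 0.1], [1.4, -0.0], [2.3, 0.4], [0.7, 2.1], [-0.4, -1.5], [1.4, -1.5]]
rail [ 0.5773 -0.0789  0.1748 -0.36  ] -20.624086907619528 
 [[-0.2, -0.6], [-0.3, 0.0], [0.3, -0.6], [0.1, 0.1], [-0.6, -0.1], [0.4, 0.6], [-0.6, 0.1], [1.4, 0.4]]
rail in board [np.float64(-0.022004110511250518), np.float64(-0.038528685720388554)] -6.409611969266462
knob top [ 0.68779371 -0.03017936  0.22862829] [np.float64(0.07313888158479503), np.float64(0.03583293776849339)] 0.053619809043935
knob net [ 0.68864177 -0.02918254  0.21593948] [np.float64(0.07371619824932543), np.float64(0.037007481126031895)] 0.04093099773837948
```

```bash
python3 -m handwheel '[[[0,0,0,-0.014,1],[-0.008,-0.025,0,0,1],[-0.008,-0.025,0,0,1],[-0.008,-0.025,0,0,1],[-0.0074,-0.0264,0,0,1],[0,0,0.02,0,1],[0,0,0.03,0,1],[0,0,0.03,0,1],[0,0,0.03,0,1],[0,0,0.02,0,1],[0,0,0.015,0,1],[0,0,0.01,0,1],[0,0,0,0,1],[0,0,0,0,1]]]'
cat > st.py <<'E'
import numpy as np
from plant import telemetry
b=np.load("board.npy");c,s=np.cos(b[3]),np.sin(b[3])
o=telemetry.get_obs();d=o["tool_pos"][:2]-b[:2];f=o["force"]
print("clk %.2f board xy(mm) %.1f %.1f z %.1f yaw rel %.2f F board %.1f %.1f z %.1f"%(o["clock"],1e3*(c*d[0]+s*d[1]),1e3*(-s*d[0]+c*d[1]),1e3*o["tool_pos"][2],o["orientation"][2]-np.degrees(b[3]),c*f[0]+s*f[1],-s*f[0]+c*f[1],f[2]))
E
python3 st.py
python3 - <<'E'
from plant import vision
import cv2
cv2.imwrite("pics/wrist3.png",vision.snapshot("wrist")["color"][:,:,::-1])
E
```

```text
clock: 8.93
tool_pos: [0.5212, -0.0445, 0.2189]
orientation: [180.0, 0.0, -14.0]
force: [0.6, -0.4, 0.3]
opening: 0.0006
clk 8.93 board xy(mm) -84.9 -19.0 z 218.9 yaw rel 0.21 F board 0.7 -0.2 z 0.3
```

View pics/wrist3.png

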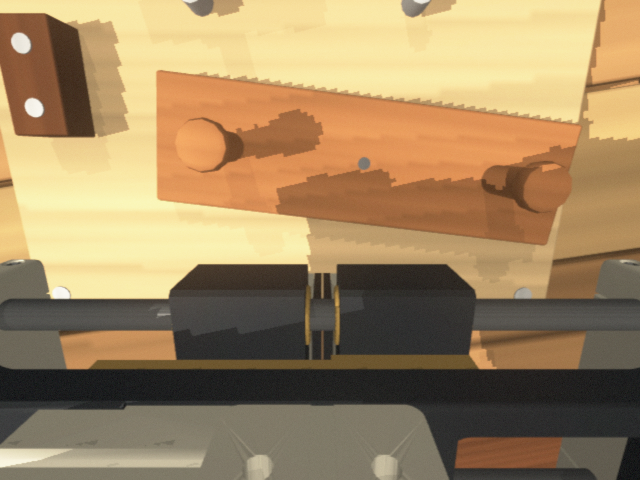

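```bash
python3 -m handwheel '[[[0,0.005,0.009,0,1],[0,0.005,0.0095,0,1],[0.006,0,0,0,1],[0.006,0,0,0,1],[0.006,0,0,0,1],[0.004,0,0,0,1],[0.003,0,0,0,1],[0.003,0,0,0,1],[0.003,0,0,0,1],[0.003,0,0,0,1],[0.003,0,0,0,1],[0.003,0,0,0,1],[0.003,0,0,0,1],[0,0,0,0,1],[0,0,0,0,1]]]'
python3 st.py
python3 - <<'E'
from plant import vision
import cv2
cv2.imwrite("pics/wrist4.png",vision.snapshot("wrist")["color"][:,:,::-1])
E
```

```text
clock: 10.23
tool_pos: [0.5605, -0.0646, 0.2]
orientation: [-180.0, -0.0, -14.0]
force: [-0.4, 0.3, -1.5]
opening: 0.0006
clk 10.23 board xy(mm) -41.8 -28.7 z 200.0 yaw rel 0.18 F board -0.4 0.2 z -1.5
```

View pics/wrist4.png

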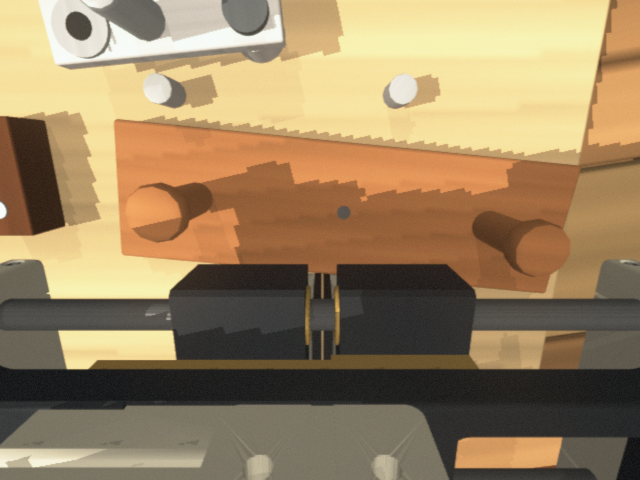

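```bash
python3 -m handwheel '[[[0.0015,0,0,0,1],[0.0015,0,0,0,1],[0.0015,0,0,0,1],[0.0015,0,0,0,1],[0.0015,0,0,0,1],[0.001,0,0,0,1],[0.001,0,0,0,1],[0.001,0,0,0,1],[0,0,0,0,1]]]'; python3 st.py
python3 -m handwheel '[[[0.001,0,0,0,1],[0.001,0,0,0,1],[0.001,0,0,0,1],[0,0,0,0,1]]]'; python3 st.py
python3 - <<'E'
from plant import vision
import cv2
cv2.imwrite("pics/wrist5.png",vision.snapshot("wrist")["color"][:,:,::-1])
E
```

```text
clock: 11.03
tool_pos: [0.5705, -0.0672, 0.2]
orientation: [180.0, 0.0, -14.0]
force: [-0.8, -0.7, 1.0]
opening: 0.0002
clk 11.03 board xy(mm) -31.5 -28.9 z 200.0 yaw rel 0.18 F board -0.6 -0.9 z 1.0
clock: 11.37
tool_pos: [0.5735, -0.0678, 0.2]
orientation: [180.0, -0.0, -14.0]
force: [-0.6, 0.4, 0.4]
opening: 0.0005
clk 11.37 board xy(mm) -28.4 -28.7 z 200.0 yaw rel 0.19 F board -0.7 0.2 z 0.4
```

View pics/wrist5.png

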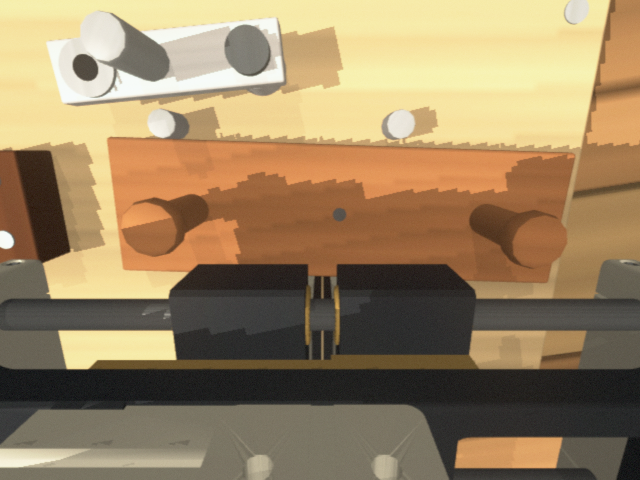

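Left dowel is touched and the rail is nearly square, with almost no gap at the right dowel. I'll back off 3 mm and shift the push point midway between the dowels (y ≈ -10 mm). Then I'll press in small steps and watch the force.

```bash
python3 -m handwheel '[[[-0.003,0,0,0,1],[0,-0.0095,0,0,1],[0,-0.0095,0,0,1],[0.0015,0,0,0,1],[0.001,0,0,0,1],[0.0005,0,0,0,1],[0,0,0,0,1]]]'; python3 st.py
python3 -m handwheel '[[[0.0005,0,0,0,1],[0.0005,0,0,0,1],[0,0,0,0,1]]]'; python3 st.py
python3 -m handwheel '[[[0.0005,0,0,0,1],[0,0,0,0,1]]]'; python3 st.py
python3 -m handwheel '[[[0.0005,0,0,0,1],[0,0,0,0,1]]]'; python3 st.py
```

```text
clock: 12.0
tool_pos: [0.5781, -0.0493, 0.2]
orientation: [180.0, 0.0, -14.0]
force: [-0.3, 0.6, -0.9]
opening: 0.0001
clk 12.00 board xy(mm) -28.5 -9.6 z 200.0 yaw rel 0.20 F board -0.5 0.5 z -0.9
clock: 12.25
tool_pos: [0.5788, -0.0498, 0.2]
orientation: [180.0, 0.0, -14.0]
force: [-0.7, -0.3, 0.1]
opening: 0.0003
clk 12.25 board xy(mm) -27.7 -10.0 z 200.0 yaw rel 0.17 F board -0.6 -0.5 z 0.1
clock: 12.42
tool_pos: [0.579, -0.0499, 0.2]
orientation: [180.0, 0.0, -14.0]
force: [-1.5, 0.6, 0.9]
opening: 0.0003
clk 12.42 board xy(mm) -27.5 -10.0 z 200.0 yaw rel 0.17 F board -1.6 0.3 z 0.9
clock: 12.58
tool_pos: [0.5795, -0.0501, 0.2]
orientation: [180.0, 0.0, -14.0]
force: [-2.3, -0.6, 1.4]
opening: 0.0003
clk 12.58 board xy(mm) -27.0 -10.0 z 200.0 yaw rel 0.18 F board -2.1 -1.1 z 1.4
```

```bash
python3 -m handwheel '[[[0.0004,0,0,0,1],[0,0,0,0,1]]]'; python3 st.py
python3 -m handwheel '[[[0.0004,0,0,0,1],[0,0,0,0,1]]]'; python3 st.py
python3 -m handwheel '[[[0.0003,0,0,0,1],[0,0,0,0,1]]]'; python3 st.py
```

```text
clock: 12.75
tool_pos: [0.5801, -0.0501, 0.2]
orientation: [180.0, 0.0, -14.0]
force: [-2.0, -0.5, 0.1]
opening: 0.0001
clk 12.75 board xy(mm) -26.3 -9.9 z 200.0 yaw rel 0.18 F board -1.8 -0.9 z 0.1
clock: 12.92
tool_pos: [0.5807, -0.0501, 0.2]
orientation: [180.0, 0.0, -14.0]
force: [-1.6, -0.5, 1.1]
opening: 0.0006
clk 12.92 board xy(mm) -25.8 -9.8 z 200.0 yaw rel 0.19 F board -1.5 -0.9 z 1.1
clock: 13.08
tool_pos: [0.5807, -0.0501, 0.2]
orientation: [180.0, 0.0, -14.0]
force: [-3.5, 0.6, 1.7]
opening: 0.0003
clk 13.08 board xy(mm) -25.8 -9.8 z 200.0 yaw rel 0.19 F board -3.5 -0.3 z 1.7
```

```bash
python3 -m handwheel '[[[0.0003,0,0,0,1],[0,0,0,0,1],[0,0,0,0,1]]]'; python3 st.py
python3 -m handwheel '[[[0.0002,0,0,0,1],[0,0,0,0,1],[0,0,0,0,1]]]'; python3 st.py
```

```text
clock: 13.33
tool_pos: [0.5807, -0.0502, 0.2]
orientation: [180.0, 0.1, -14.0]
force: [-6.2, 0.7, 2.0]
opening: 0.0004
clk 13.33 board xy(mm) -25.7 -9.8 z 200.0 yaw rel 0.19 F board -6.2 -0.9 z 2.0
clock: 13.58
tool_pos: [0.5808, -0.0502, 0.2]
orientation: [180.0, 0.1, -14.0]
force: [-6.6, 0.5, 3.0]
opening: 0.0002
clk 13.58 board xy(mm) -25.7 -9.8 z 200.0 yaw rel 0.19 F board -6.5 -1.2 z 3.0
```

```bash
python3 -m handwheel '[[[0.0002,0,0,0,1],[0,0,0,0,1],[0,0,0,0,1]]]'; python3 st.py
python3 -m handwheel '[[[0.0002,0,0,0,1],[0,0,0,0,1],[0,0,0,0,1],[0,0,0,0,1]]]'; python3 st.py
python3 - <<'E'
from plant import vision
import cv2
c=vision.snapshot("wrist")["color"];cv2.imwrite("pics/wrist6.png",c[:,:,::-1])
E
python3 st.py
```

```text
clock: 13.83
tool_pos: [0.5808, -0.0502, 0.2]
orientation: [180.0, 0.1, -14.0]
force: [-6.9, 1.0, 2.9]
opening: 0.0004
clk 13.83 board xy(mm) -25.7 -9.8 z 200.0 yaw rel 0.19 F board -7.0 -0.7 z 2.9
clock: 14.17
tool_pos: [0.5808, -0.0502, 0.2]
orientation: [180.0, 0.1, -14.0]
force: [-8.1, 1.3, 4.0]
opening: 0.0006
clk 14.17 board xy(mm) -25.7 -9.8 z 200.0 yaw rel 0.19 F board -8.1 -0.7 z 4.0
clk 14.22 board xy(mm) -25.6 -9.8 z 200.0 yaw rel 0.19 F board -7.7 0.5 z 3.5
```

View pics/wrist6.png

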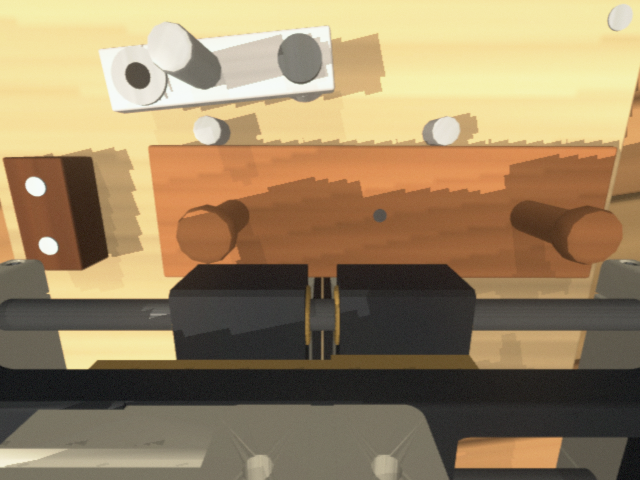

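```bash
python3 -m handwheel '[[[0.0002,0,0,0,1],[0,0,0,0,1],[0,0,0,0,1]]]'; python3 st.py
python3 -m handwheel '[[[0.0002,0,0,0,1],[0,0,0,0,1],[0,0,0,0,1],[0,0,0,0,1]]]'; python3 st.py
```

```text
clock: 14.47
tool_pos: [0.5808, -0.0502, 0.2]
orientation: [180.0, 0.1, -14.0]
force: [-7.5, 1.1, 3.9]
opening: 0.0002
clk 14.47 board xy(mm) -25.6 -9.8 z 200.0 yaw rel 0.18 F board -7.5 -0.8 z 3.9
clock: 14.8
tool_pos: [0.5809, -0.0502, 0.2]
orientation: [180.0, 0.1, -14.0]
force: [-8.5, 1.8, 5.4]
opening: 0.0003
clk 14.80 board xy(mm) -25.6 -9.8 z 200.0 yaw rel 0.19 F board -8.7 -0.4 z 5.4
```

```bash
python3 -m handwheel '[[[0.0003,0,-0.0003,0,1],[0,0,0,0,1],[0,0,0,0,1]]]'; python3 st.py
python3 -m handwheel '[[[0.0003,0,-0.0003,0,1],[0,0,0,0,1],[0,0,0,0,1],[0,0,0,0,1]]]'; python3 st.py
```

```text
clock: 15.05
tool_pos: [0.5809, -0.0502, 0.2]
orientation: [180.0, 0.2, -14.0]
force: [-8.8, 2.5, 3.5]
opening: 0.0002
clk 15.05 board xy(mm) -25.6 -9.8 z 200.0 yaw rel 0.18 F board -9.1 0.3 z 3.5
clock: 15.38
tool_pos: [0.5809, -0.0502, 0.2]
orientation: [180.0, 0.2, -14.0]
force: [-9.2, 3.0, 2.3]
opening: 0.0006
clk 15.38 board xy(mm) -25.6 -9.8 z 200.0 yaw rel 0.17 F board -9.6 0.6 z 2.3
```

```bash
python3 -m handwheel '[[[0.0003,0,-0.0003,0,1],[0,0,0,0,1],[0,0,0,0,1]]]'; python3 st.py
python3 -m handwheel '[[[0.0003,0,-0.0003,0,1],[0,0,0,0,1],[0,0,0,0,1],[0,0,0,0,1]]]'; python3 st.py
python3 -m handwheel '[[[0.0003,0,-0.0002,0,1],[0,0,0,0,1],[0,0,0,0,1],[0,0,0,0,1]]]'; python3 st.py
```

```text
clock: 15.63
tool_pos: [0.5809, -0.0502, 0.2]
orientation: [180.0, 0.3, -14.0]
force: [-10.1, 3.0, 1.9]
opening: 0.0002
clk 15.63 board xy(mm) -25.5 -9.9 z 200.0 yaw rel 0.17 F board -10.5 0.4 z 1.9
clock: 15.97
tool_pos: [0.5809, -0.0503, 0.2]
orientation: [180.0, 0.3, -14.0]
force: [-8.5, 4.1, 1.4]
opening: 0.0003
clk 15.97 board xy(mm) -25.5 -9.9 z 200.0 yaw rel 0.16 F board -9.3 1.9 z 1.4
clock: 16.3
tool_pos: [0.5809, -0.0503, 0.2001]
orientation: [180.0, 0.3, -14.1]
force: [-11.0, 4.3, 0.2]
opening: 0.0005
clk 16.30 board xy(mm) -25.5 -9.9 z 200.1 yaw rel 0.16 F board -11.7 1.4 z 0.2
```

```bash
python3 - <<'E'
from plant import telemetry
o=telemetry.get_obs();print(o["force"],o["moment"])
E
python3 -m handwheel '[[[0,0,0,0,1],[0,0,0,0,1]]]'
python3 - <<'E'
from plant import telemetry
o=telemetry.get_obs();print(o["force"],o["moment"])
E
```

```text
[-11.01432462   4.25707947   0.20856606] [ 1.38189093  4.04429283 -0.01904241]
clock: 16.47
tool_pos: [0.5809, -0.0503, 0.2001]
orientation: [180.0, 0.3, -14.1]
force: [-10.4, 4.3, 0.7]
opening: 0.0004
[-10.39446287   4.30739242   0.6562592 ] [ 1.37828412  4.04411379 -0.00919221]
```

Both dowels carry the push: about 11 N in total, and the wrist moment shows it central, so roughly 5 N each. Now I'll back off, lift, and go round to the rail's -y end.

```bash
python3 -m handwheel '[[[-0.001,0,0,0,1],[-0.003,0,0,0,1],[-0.012,0,0,0,1],[-0.02,0,0,0,1],[0,0,-0.02,0,1],[0,0,-0.03,0,1],[0,0,-0.03,0,1],[0.01,0.03,0,0,1],[0.02,0.035,0,0,1],[0.02,0.035,0,0,1],[0.02,0.035,0,0,1],[0.0055,0.026,0,0,1],[0,0,0,0,1],[0,0,0,0,1]]]'; python3 st.py
python3 - <<'E'
from plant import vision,telemetry
import cv2,pickle
o=telemetry.get_obs();s=vision.snapshot("wrist");pickle.dump((o,s),open("w3.pkl","wb"))
cv2.imwrite("pics/wrist7.png",s["color"][:,:,::-1])
s=vision.snapshot("top");cv2.imwrite("pics/top7.png",cv2.resize(s["color"][90:270,180:420],(800,600),interpolation=2)[:,:,::-1])
E
```

```text
clock: 17.63
tool_pos: [0.5836, -0.2183, 0.2813]
orientation: [180.0, -0.1, -14.2]
force: [-0.4, 0.1, 0.1]
opening: 0.0006
clk 17.63 board xy(mm) 18.3 -172.1 z 281.3 yaw rel 0.04 F board -0.4 -0.0 z 0.1
```

View pics/wrist7.png

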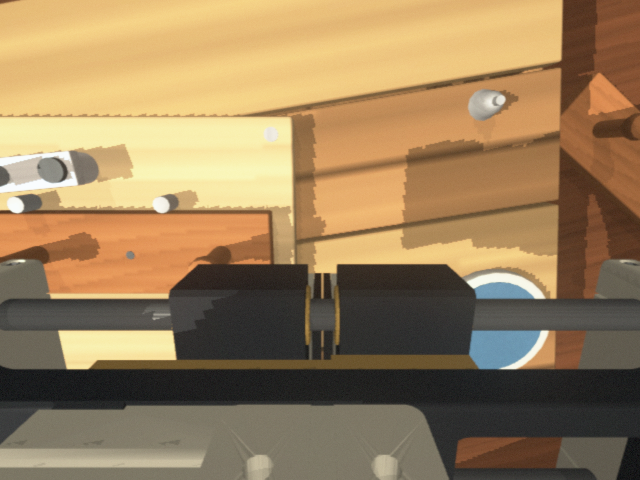

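View pics/top7.png

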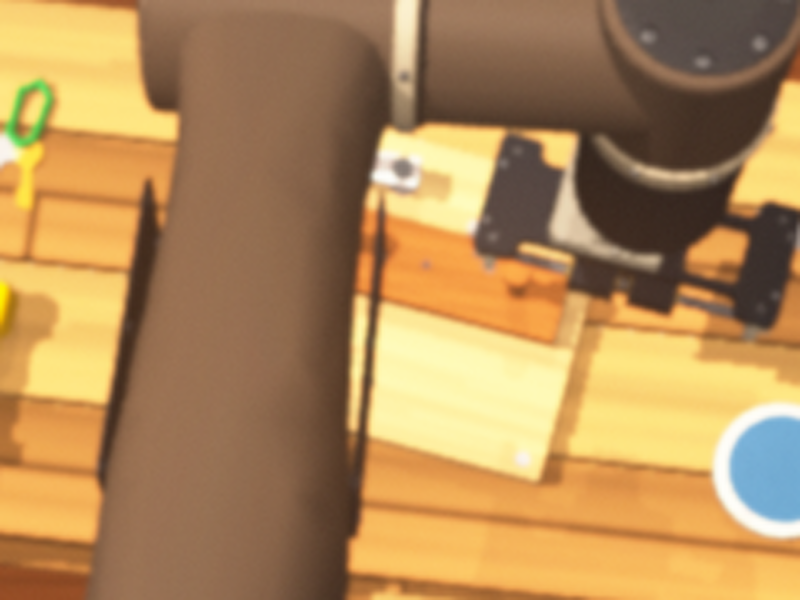

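Run:
```python
import pickle;from h import *
b=np.load("board.npy");c,s=np.cos(b[3]),np.sin(b[3])
o,p=pickle.load(open("w3.pkl","rb"));T=Tw(o,p)
for q,z in (((271,211),.194),((293,117),.177)):
    d=at_z(p,q,z,T)[:2]-b[:2];print(c*d[0]+s*d[1],-s*d[0]+c*d[1])
```

```text
0.04717788834428703 -0.13595836829389113
0.10978235684489884 -0.15098879573422533
```

```bash
python3 -m handwheel '[[[-0.003,0,0.02,0,1],[0,0,0.03,0,1],[0,0,0.02,0,1],[0,0,0.011,0,1],[0,-0.004,0,0,1],[0,-0.003,0,0,1],[0,-0.002,0,0,1],[0,-0.002,0,0,1],[0,-0.002,0,0,1],[0,-0.002,0,0,1],[0,-0.002,0,0,1],[0,-0.002,0,0,1],[0,-0.002,0,0,1],[0,-0.002,0,0,1],[0,-0.002,0,0,1],[0,-0.002,0,0,1],[0,0,0,0,1]]]'; python3 st.py
python3 - <<'E'
from plant import vision,telemetry
import cv2,pickle
o=telemetry.get_obs();s=vision.snapshot("wrist");pickle.dump((o,s),open("w4.pkl","wb"))
cv2.imwrite("pics/wrist8.png",s["color"][:,:,::-1])
E
```

```text
clock: 19.15
tool_pos: [0.5867, -0.1893, 0.2004]
orientation: [-180.0, 0.0, -14.0]
force: [0.1, 0.0, 0.3]
opening: 0.0006
clk 19.15 board xy(mm) 14.2 -143.2 z 200.4 yaw rel 0.20 F board 0.1 0.0 z 0.3
```

View pics/wrist8.png

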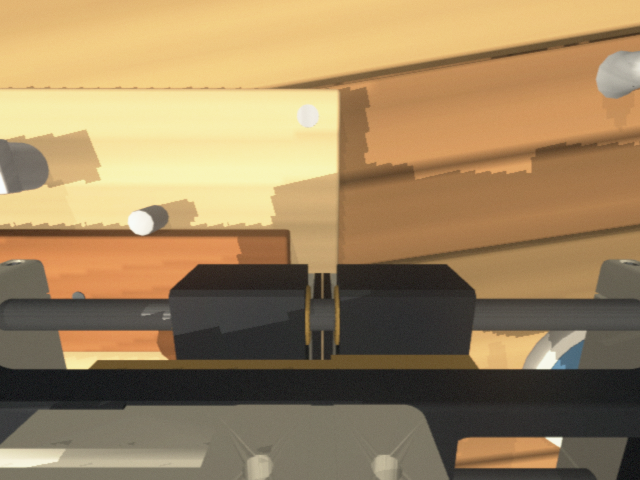

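Run:
```python
import pickle;from h import *
b=np.load("board.npy");c,s=np.cos(b[3]),np.sin(b[3])
o,p=pickle.load(open("w4.pkl","rb"));T=Tw(o,p)
for q,z in (((290,231),.194),((339,89),.177)):
    d=at_z(p,q,z,T)[:2]-b[:2];print(c*d[0]+s*d[1],-s*d[0]+c*d[1])
```

```text
0.048070241763814726 -0.12763169640534094
0.11014778621031805 -0.1495119478342965
```

```bash
python3 -m handwheel '[[[0,-0.002,0,0,1],[0,-0.002,0,0,1],[0,-0.002,0,0,1],[0,-0.002,0,0,1],[0,-0.002,0,0,1],[0,-0.002,0,0,1],[0,-0.002,0,0,1],[0,-0.002,0,0,1],[0,-0.002,0,0,1],[0,-0.001,0,0,1],[0,-0.001,0,0,1],[0,-0.001,0,0,1],[0,-0.001,0,0,1],[0,0,0,0,1],[0,0,0,0,1]]]'; python3 st.py
python3 - <<'E'
from plant import vision,telemetry
import cv2,pickle
o=telemetry.get_obs();s=vision.snapshot("wrist");pickle.dump((o,s),open("w5.pkl","wb"))
cv2.imwrite("pics/wrist9.png",s["color"][:,:,::-1])
E
```

```text
clock: 20.45
tool_pos: [0.592, -0.1682, 0.2005]
orientation: [-180.0, -0.0, -14.0]
force: [0.0, -0.0, 0.0]
opening: 0.0002
clk 20.45 board xy(mm) 14.2 -121.5 z 200.5 yaw rel 0.19 F board 0.0 0.0 z 0.0
```

View pics/wrist9.png

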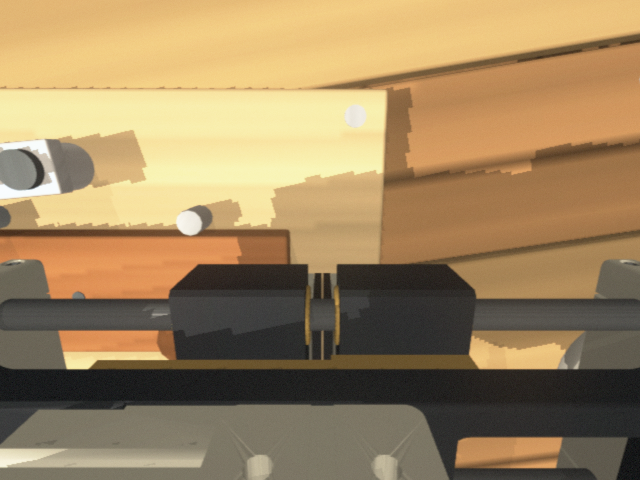

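```bash
python3 -m handwheel '[[[0,-0.001,0,0,1],[0,-0.001,0,0,1],[0,-0.0005,0,0,1],[0,-0.0005,0,0,1],[0,-0.0005,0,0,1],[0,0,0,0,1]]]'; python3 st.py
python3 -m handwheel '[[[0,-0.0005,0,0,1],[0,-0.0005,0,0,1],[0,0,0,0,1]]]'; python3 st.py
python3 -m handwheel '[[[0,-0.0004,0,0,1],[0,0,0,0,1]]]'; python3 st.py
python3 -m handwheel '[[[0,-0.0004,0,0,1],[0,0,0,0,1]]]'; python3 st.py
```

```text
clock: 21.0
tool_pos: [0.5928, -0.1649, 0.2005]
orientation: [180.0, -0.0, -14.0]
force: [0.8, -0.3, 0.4]
opening: 0.0002
clk 21.00 board xy(mm) 14.2 -118.1 z 200.5 yaw rel 0.19 F board 0.8 -0.1 z 0.4
clock: 21.25
tool_pos: [0.5929, -0.1643, 0.2005]
orientation: [180.0, 0.0, -14.0]
force: [-0.7, -2.8, 0.4]
opening: 0.0003
clk 21.25 board xy(mm) 14.0 -117.4 z 200.5 yaw rel 0.19 F board -0.0 -2.8 z 0.4
clock: 21.42
tool_pos: [0.5928, -0.1642, 0.2005]
orientation: [179.9, 0.0, -14.0]
force: [-0.7, -4.3, 0.2]
opening: 0.0005
clk 21.42 board xy(mm) 13.9 -117.4 z 200.5 yaw rel 0.18 F board 0.3 -4.3 z 0.2
clock: 21.58
tool_pos: [0.5927, -0.1641, 0.2005]
orientation: [179.9, 0.0, -14.0]
force: [-1.9, -6.2, -0.1]
opening: 0.0004
clk 21.58 board xy(mm) 13.8 -117.3 z 200.5 yaw rel 0.17 F board -0.4 -6.5 z -0.1
```

```bash
python3 -m handwheel '[[[0,-0.0003,0,0,1],[0,0,0,0,1],[0,0,0,0,1]]]'; python3 st.py
python3 -m handwheel '[[[0,-0.0002,0,0,1],[0,0,0,0,1],[0,0,0,0,1],[0,0,0,0,1]]]'; python3 st.py
python3 - <<'E'
from plant import vision,telemetry
import cv2,pickle
o=telemetry.get_obs();s=vision.snapshot("wrist");pickle.dump((o,s),open("w6.pkl","wb"))
cv2.imwrite("pics/wrist10.png",cv2.resize(s["color"][190:290,0:340],(800,235),interpolation=2)[:,:,::-1])
E
```

```text
clock: 21.83
tool_pos: [0.5927, -0.1641, 0.2006]
orientation: [179.9, 0.0, -14.0]
force: [-1.9, -6.8, 0.3]
opening: 0.0003
clk 21.83 board xy(mm) 13.8 -117.3 z 200.6 yaw rel 0.17 F board -0.2 -7.0 z 0.3
clock: 22.17
tool_pos: [0.5926, -0.164, 0.2005]
orientation: [179.9, 0.1, -14.1]
force: [-2.1, -7.7, 1.5]
opening: 0.0005
clk 22.17 board xy(mm) 13.8 -117.3 z 200.5 yaw rel 0.16 F board -0.1 -8.0 z 1.5
```

View pics/wrist10.png

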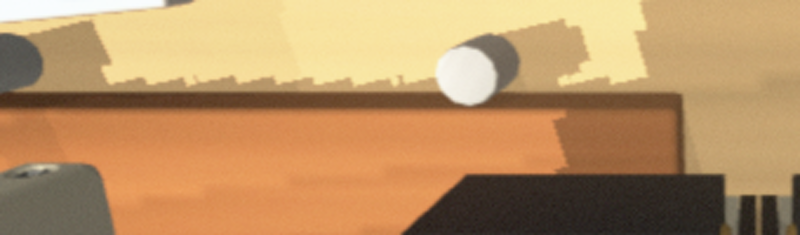

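```bash
python3 -m handwheel '[[[0,0.001,0,0,1],[0,0.003,0,0,1],[0,0.01,0,0,1],[0,0,-0.02,0,1],[0,0,-0.035,0,1],[0,0,-0.035,0,1],[-0.02,-0.02,-0.035,0,1],[-0.03,-0.035,0,0,1],[-0.03,-0.035,0,0,1],[-0.015,-0.035,0,0,1],[0,0,0,0,1],[0,0,0,0,1]]]'; python3 st.py
python3 - <<'E'
from plant import vision,telemetry
import cv2,pickle
o=telemetry.get_obs();s=vision.snapshot("wrist");pickle.dump((o,s),open("w7.pkl","wb"))
cv2.imwrite("pics/wrist11.png",s["color"][:,:,::-1])
E
```

```text
clock: 23.22
tool_pos: [0.5329, -0.04, 0.3236]
orientation: [-179.9, -0.1, -13.8]
force: [0.3, -0.1, 0.1]
opening: 0.0005
clk 23.22 board xy(mm) -74.6 -11.7 z 323.6 yaw rel 0.40 F board 0.3 -0.0 z 0.1
```

View pics/wrist11.png

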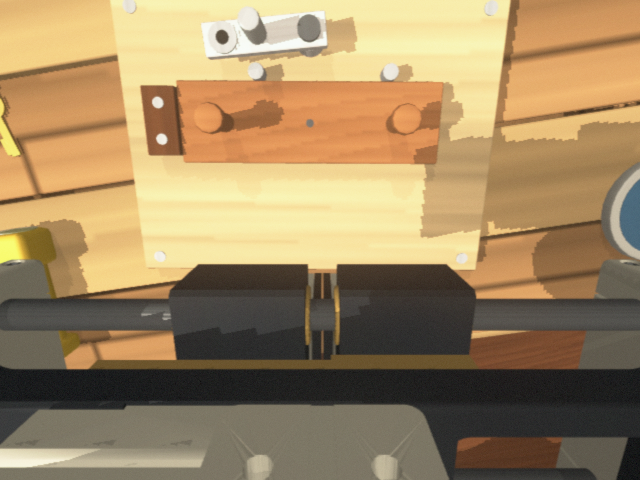

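Run:
```python
import cv2,pickle
o,s=pickle.load(open("w7.pkl","rb"))
cv2.imwrite("pics/w11c.png",cv2.resize(s["color"][50:175,130:450],(800,312),interpolation=2)[:,:,::-1])
# straight edge fit: rail upper edge by colour gradient
import numpy as np
from h import *
b=np.load("board.npy");c,sn=np.cos(b[3]),np.sin(b[3]);T=Tw(o,s)
im=s["color"].astype(float); g=im[:,:,1]
P=[];Q=[]
for u in list(range(185,240))+list(range(275,375))+list(range(405,436)):
    col=cv2.GaussianBlur(g,(3,3),0)[70:95,u]; d=np.diff(col); k=int(np.argmin(d)); 
    w=-d[max(k-1,0):k+2]; P.append((u,70+k+.5+(w@np.arange(-1,2)/w.sum() if w.sum() else 0)))
P=np.array(P); f=np.polyfit(P[:,0],P[:,1],1); r=P[:,1]-np.polyval(f,P[:,0]); m=abs(r)<1; f=np.polyfit(P[m,0],P[m,1],1)
print(f,np.std(r[m]),m.mean())
for u in (200,257,391,430):
    d=at_z(s,(u,np.polyval(f,u)),.194,T)[:2]-b[:2];print((1e3*np.array([c*d[0]+sn*d[1],-sn*d[0]+c*d[1]])).round(1))
for q in ((256.5,71.5),(390.5,71.5)):
    d=at_z(s,q,.194,T)[:2]-b[:2];print("dowel top",(1e3*np.array([c*d[0]+sn*d[1],-sn*d[0]+c*d[1]])).round(1))
```

```text
[6.14022640e-03 7.84086887e+01] 0.19579376423275302 1.0
[44.7 80.8]
[44.8 38.5]
[ 44.9 -60.8]
[ 44.9 -89.7]
dowel top [50.5 38.7]
dowel top [ 51.2 -60. ]
```

View pics/w11c.png

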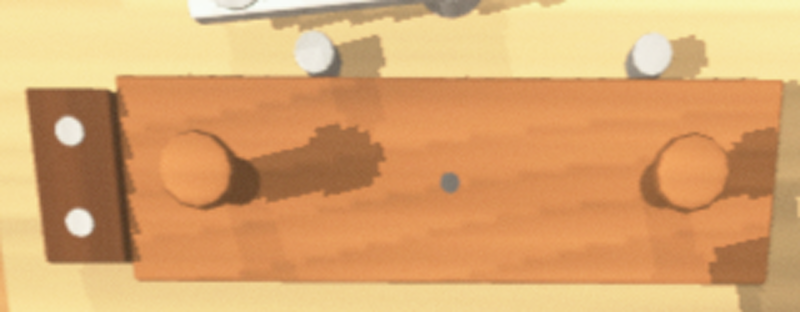

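The rail butts the stop at pixel (178,110). Its long edge fits to x = 44.8 to 44.9 mm at both dowels (45 is ideal) and is parallel to the board to within the fit. Next I'll go behind the knob with the tool turned 45°.

```bash
python3 -m handwheel '[[[0.0275,-0.0117,0,0,1],[0.0275,-0.0117,0,0,1],[0.0275,-0.0117,0,0,1],[0.0275,-0.0117,0,0,1],[0.0275,-0.0117,0,0,1],[0.0275,-0.0117,0,0,1],[0,0,0,-0.11,1],[0,0,0,-0.11,1],[0,0,0,-0.11,1],[0,0,0,-0.11,1],[0,0,0,-0.11,1],[0,0,0,-0.11,1],[0,0,0,-0.12,1],[0,0,0,0,1],[0,0,0,0,1]]]'; python3 st.py
python3 - <<'E'
from plant import vision,telemetry
import cv2
s=vision.snapshot("wrist");cv2.imwrite("pics/wrist12.png",s["color"][:,:,::-1])
s=vision.snapshot("side");cv2.imwrite("pics/side12.png",cv2.resize(s["color"][120:300,220:460],(800,600),interpolation=2)[:,:,::-1])
E
```

```text
clock: 24.52
tool_pos: [0.7105, -0.015, 0.3221]
orientation: [-180.0, 0.0, 30.4]
force: [-0.5, -0.2, -1.1]
opening: 0.0005
clk 24.52 board xy(mm) 91.4 56.1 z 322.1 yaw rel 44.58 F board -0.4 -0.4 z -1.1
```

View pics/wrist12.png

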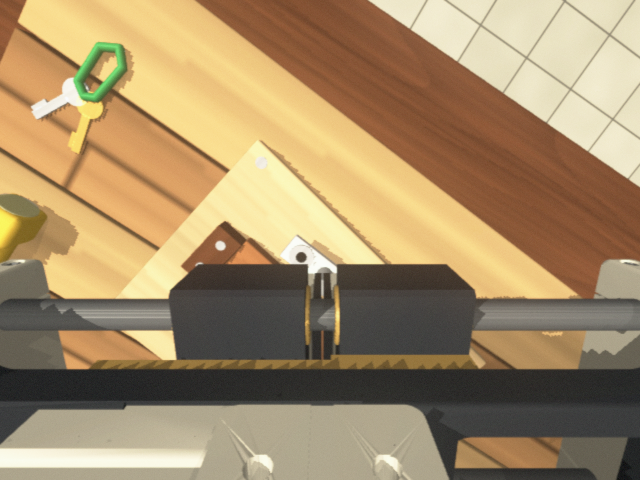

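View pics/side12.png

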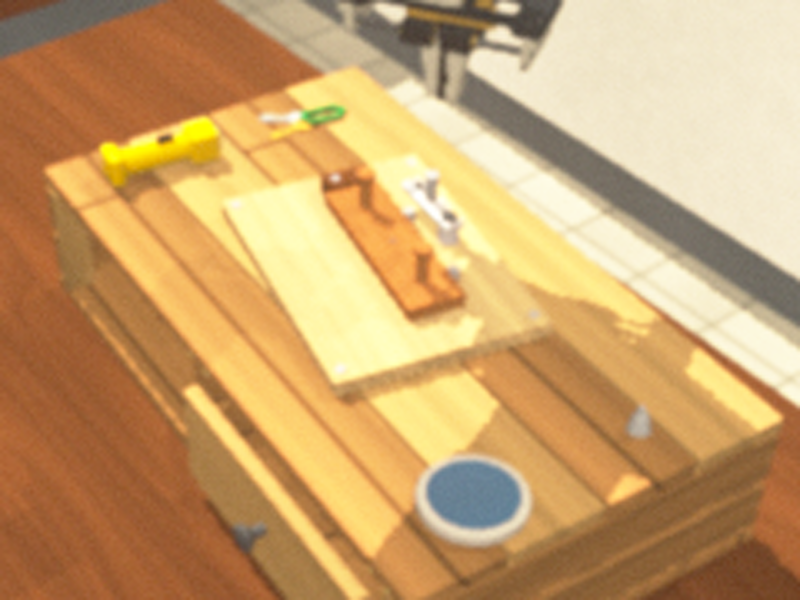

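```bash
python3 -m handwheel '[[[0.004,-0.003,0.02,0,1],[0,0,0.03,0,1],[0,0,0.025,0,1],[0,0,0.012,0,1],[0,0,0.006,0,1],[0,0,0,0,1]]]'; python3 st.py
python3 - <<'E'
from plant import vision,telemetry
import cv2
s=vision.snapshot("side");cv2.imwrite("pics/side13.png",cv2.resize(s["color"][130:250,280:440],(800,600),interpolation=2)[:,:,::-1])
E
```

```text
clock: 25.12
tool_pos: [0.7119, -0.0092, 0.2288]
orientation: [-180.0, 0.1, 30.6]
force: [0.3, -0.2, 0.0]
opening: 0.0003
clk 25.12 board xy(mm) 91.3 62.1 z 228.8 yaw rel 44.81 F board 0.3 -0.1 z 0.0
```

View pics/side13.png

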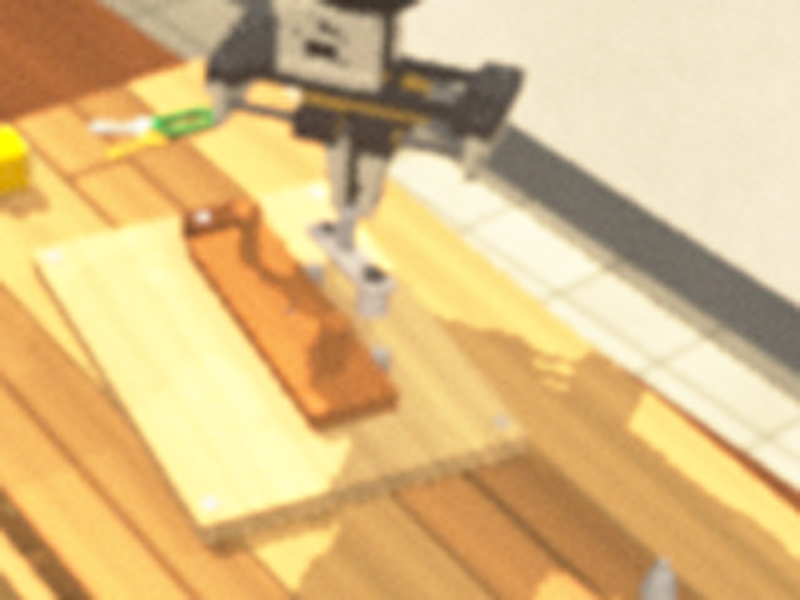

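```bash
python3 -m handwheel '[[[-0.004,0,0,0,1],[-0.004,0,0,0,1],[-0.003,0,0,0,1],[-0.003,0,0,0,1],[-0.003,0,0,0,1],[-0.003,0,0,0,1],[-0.003,0,0,0,1],[-0.003,0,0,0,1],[-0.003,0,0,0,1],[0,0,0,0,1]]]'; python3 st.py
python3 -m handwheel '[[[-0.003,0,0,0,1],[-0.003,0,0,0,1],[-0.003,0,0,0,1],[-0.003,0,0,0,1],[-0.003,0,0,0,1],[-0.003,0,0,0,1],[-0.003,0,0,0,1],[-0.003,0,0,0,1],[0,0,0,0,1]]]'; python3 st.py
python3 - <<'E'
from plant import vision,telemetry
import cv2
s=vision.snapshot("side");cv2.imwrite("pics/side14.png",cv2.resize(s["color"][130:250,280:440],(800,600),interpolation=2)[:,:,::-1])
E
```

```text
clock: 26.0
tool_pos: [0.6869, -0.0235, 0.2303]
orientation: [-180.0, -0.1, 30.7]
force: [1.6, 2.1, 1.0]
opening: 0.0004
clk 26.00 board xy(mm) 70.7 42.0 z 230.3 yaw rel 44.88 F board 1.0 2.4 z 1.0
clock: 26.75
tool_pos: [0.6661, -0.0368, 0.23]
orientation: [180.0, 0.0, 30.6]
force: [1.1, 0.2, 0.1]
opening: 0.0005
clk 26.75 board xy(mm) 53.8 24.1 z 230.0 yaw rel 44.86 F board 1.1 0.5 z 0.1
```

View pics/side14.png

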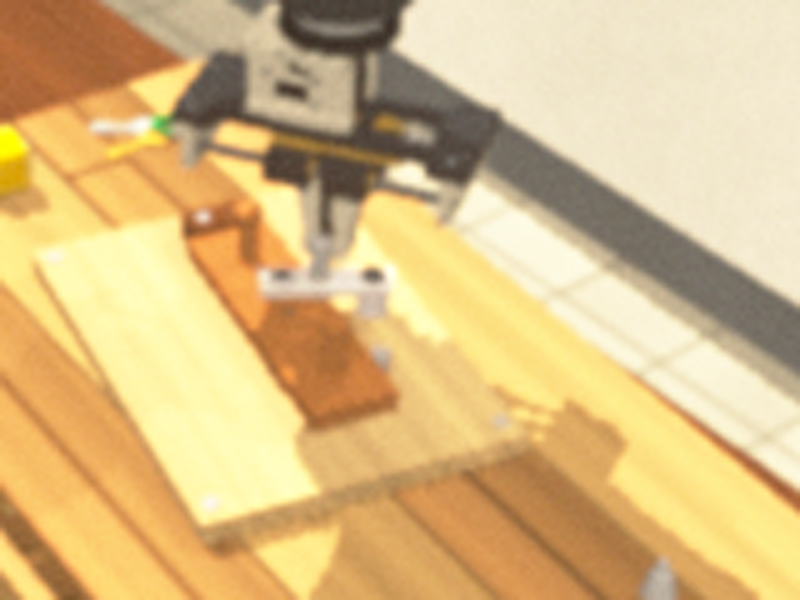

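```bash
python3 -m handwheel '[[[-0.002,0,0,0,1],[-0.002,0,0,0,1],[-0.002,0,0,0,1],[-0.001,0,0,0,1],[0,0,0,0,1]]]'; python3 st.py
python3 -m handwheel '[[[-0.001,0,0,0,1],[-0.001,0,0,0,1],[0,0,0,0,1]]]'; python3 st.py
python3 -m handwheel '[[[-0.0005,0,0,0,1],[-0.0005,0,0,0,1],[0,0,0,0,1]]]'; python3 st.py
python3 -m handwheel '[[[-0.0005,0,0,0,1],[-0.0005,0,0,0,1],[0,0,0,0,1]]]'; python3 st.py
```

```text
clock: 27.22
tool_pos: [0.6622, -0.0405, 0.2303]
orientation: [179.8, -0.2, 30.7]
force: [8.3, -4.0, -4.0]
opening: 0.0002
clk 27.22 board xy(mm) 50.9 19.5 z 230.3 yaw rel 44.87 F board 9.1 -1.9 z -4.0
clock: 27.47
tool_pos: [0.6612, -0.0416, 0.2304]
orientation: [179.8, -0.2, 30.7]
force: [9.9, -3.3, -3.6]
opening: 0.0002
clk 27.47 board xy(mm) 50.2 18.2 z 230.4 yaw rel 44.88 F board 10.4 -0.8 z -3.6
clock: 27.72
tool_pos: [0.6592, -0.0416, 0.2306]
orientation: [179.9, -0.1, 30.7]
force: [4.8, -0.4, 0.4]
opening: 0.0005
clk 27.72 board xy(mm) 48.3 17.8 z 230.6 yaw rel 44.88 F board 4.7 0.8 z 0.4
clock: 27.97
tool_pos: [0.6578, -0.0418, 0.2304]
orientation: [179.9, -0.1, 30.7]
force: [5.2, -1.3, 0.2]
opening: 0.0004
clk 27.97 board xy(mm) 46.9 17.2 z 230.4 yaw rel 44.89 F board 5.4 0.0 z 0.2
```

Run:
```python
from plant import vision,telemetry
import cv2
s=vision.snapshot("side");cv2.imwrite("pics/side15.png",cv2.resize(s["color"][130:250,280:440],(800,600),interpolation=2)[:,:,::-1])
```

```text
(no output)
```

View pics/side15.png

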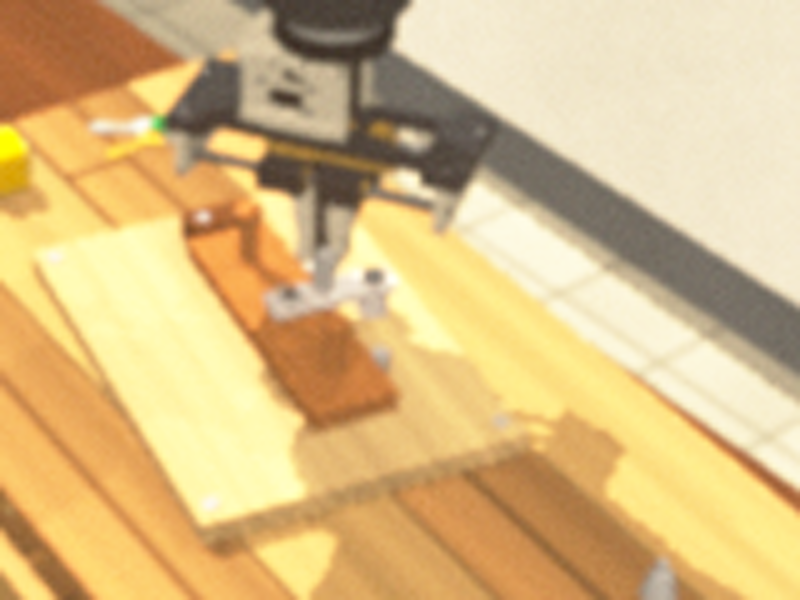

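```bash
python3 -m handwheel '[[[-0.0007,0.0007,0,0,1],[-0.0007,0.0007,0,0,1],[-0.0007,0.0007,0,0,1],[0,0,0,0,1]]]'; python3 st.py
python3 -m handwheel '[[[-0.0007,0.0007,0,0,1],[-0.0007,0.0007,0,0,1],[0,0,0,0,1]]]'; python3 st.py
python3 -m handwheel '[[[-0.0007,0.0007,0,0,1],[-0.0007,0.0007,0,0,1],[0,0,0,0,1]]]'; python3 st.py
```

```text
clock: 28.35
tool_pos: [0.6574, -0.0428, 0.2304]
orientation: [-180.0, -0.2, 30.7]
force: [5.4, 7.0, 1.7]
opening: 0.0006
clk 28.35 board xy(mm) 46.8 16.1 z 230.4 yaw rel 44.91 F board 3.5 8.2 z 1.7
clock: 28.6
tool_pos: [0.6575, -0.0433, 0.2304]
orientation: [-179.9, -0.3, 30.7]
force: [5.7, 12.3, 2.2]
opening: 0.0006
clk 28.60 board xy(mm) 47.0 15.7 z 230.4 yaw rel 44.94 F board 2.5 13.3 z 2.2
clock: 28.85
tool_pos: [0.6577, -0.0441, 0.2305]
orientation: [-179.9, -0.5, 30.8]
force: [8.1, 17.2, 0.4]
opening: 0.0007
clk 28.85 board xy(mm) 47.4 15.0 z 230.5 yaw rel 44.97 F board 3.6 18.6 z 0.4
```

The push force in y rises stiffly at the expected end position, (47,15) mm, so the arm is on its stop. I'll back away gently, lift, and look.

```bash
python3 -m handwheel '[[[0,0,0,0,1],[0.002,-0.002,0,0,1],[0.005,-0.005,0,0,1],[0.006,-0.002,0,0,1],[0,0,-0.03,0,1],[0,0,-0.035,0,1],[0,0,-0.035,0,1],[0,0,0,0.11,1],[0,0,0,0.11,1],[0,0,0,0.11,1],[0,0,0,0.11,1],[0,0,0,0.11,1],[0,0,0,0.11,1],[0,0,0,0.12,1],[-0.035,0,0,0,1],[-0.04,0.008,0,0,1],[-0.04,0.008,0,0,1],[-0.03,0.01,0,0,1],[0,0,0,0,1],[0,0,0,0,1]]]'; python3 st.py
python3 - <<'E'
from plant import vision,telemetry
import cv2,pickle
o=telemetry.get_obs();s=vision.snapshot("wrist");pickle.dump((o,s),open("w9.pkl","wb"))
cv2.imwrite("pics/wrist16.png",s["color"][:,:,::-1])
E
```

```text
clock: 30.52
tool_pos: [0.5131, -0.0243, 0.3308]
orientation: [-180.0, -0.0, -14.0]
force: [0.5, -0.7, -0.2]
opening: 0.0005
clk 30.52 board xy(mm) -97.6 -1.4 z 330.8 yaw rel 0.21 F board 0.7 -0.6 z -0.2
```

View pics/wrist16.png

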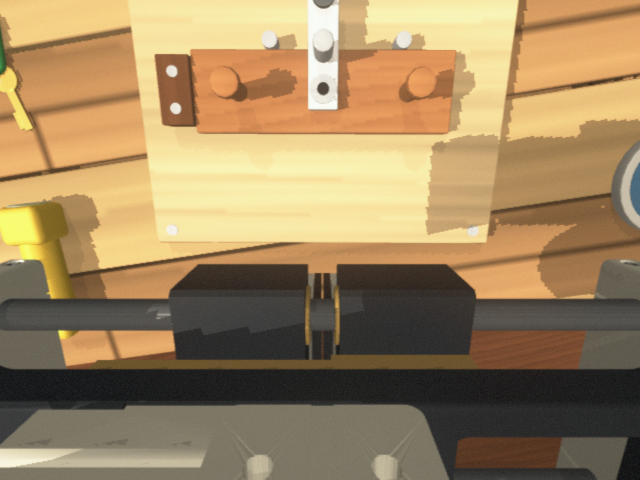

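Run:
```python
import cv2,pickle
from h import *
o,s=pickle.load(open("w9.pkl","rb"))
cv2.imwrite("pics/w16c.png",cv2.resize(s["color"][0:140,145:465],(800,350),interpolation=2)[:,:,::-1])
b=np.load("board.npy");c,sn=np.cos(b[3]),np.sin(b[3]);T=Tw(o,s)
def bd(q,z):
    d=at_z(s,q,z,T)[:2]-b[:2];return 1e3*np.array([c*d[0]+sn*d[1],-sn*d[0]+c*d[1]])
g=cv2.GaussianBlur(s["color"][:,:,1].astype(float),(3,3),0); bl=cv2.GaussianBlur(s["color"][:,:,2].astype(float),(3,3),0)
P=[]
for u in list(range(200,262))+list(range(345,395))+list(range(412,448)):
    d=np.diff(g[40:62,u]);k=int(np.argmin(d));w=-d[max(k-1,0):k+2];P.append((u,40+k+.5+w@np.arange(-1,2)/w.sum()))
P=np.array(P);f=np.polyfit(P[:,0],P[:,1],1);r=P[:,1]-np.polyval(f,P[:,0]);m=abs(r)<1;f=np.polyfit(P[m,0],P[m,1],1);print("std",r[m].std(),m.mean())
for u in (200,269,404,445): print("edge",bd((u,np.polyval(f,u)),.194).round(1))
# arm side edges in blue channel
for name,lo,hi,sg in (("L",298,318,1),("R",330,350,-1)):
    E=[]
    for v in range(62,104):
        d=sg*np.diff(bl[v,lo:hi]);k=int(np.argmax(d));E.append(bd((lo+k+.5,v),.204))
    E=np.array(E);q=np.polyfit(E[:,0],E[:,1],1);r=E[:,1]-np.polyval(q,E[:,0]);mm=abs(r)<1.5;q=np.polyfit(E[mm,0],E[mm,1],1);print(name,"slope deg",np.degrees(np.arctan(q[0])),np.polyval(q,15),mm.mean())
print("bush",bd((323,88.5),.206),"dowels",bd((269.5,40),.194),bd((403.5,40),.194))
print("stop top corner",bd((191,55),.198),"rail corners",bd((191,50.5),.194),bd((198,132),.194))
```

```text
Traceback (most recent call last):
ValueError: matmul: Input operand 1 has a mismatch in its core dimension 0, with gufunc signature (n?,k),(k,m?)->(n?,m?) (size 3 is different from 2)
```

View pics/w16c.png

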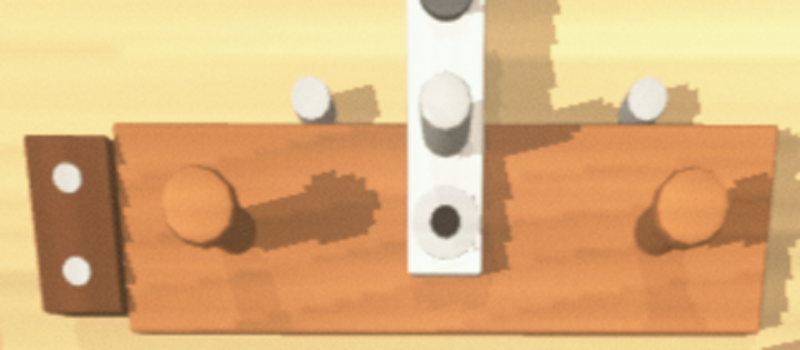

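Run:
```python
import cv2,pickle
from h import *
o,s=pickle.load(open("w9.pkl","rb"))
b=np.load("board.npy");c,sn=np.cos(b[3]),np.sin(b[3]);T=Tw(o,s)
def bd(q,z):
    d=at_z(s,q,z,T)[:2]-b[:2];return 1e3*np.array([c*d[0]+sn*d[1],-sn*d[0]+c*d[1]])
im=s["color"].astype(float);g=cv2.GaussianBlur(im[:,:,1],(3,3),0);bl=cv2.GaussianBlur(im[:,:,2],(3,3),0)
P=[]
for u in list(range(200,262))+list(range(368,395))+list(range(412,448)):
    d=np.diff(g[44:58,u]);k=int(np.clip(np.argmin(d),1,len(d)-2));w=-d[k-1:k+2];P.append((u,44+k+.5+w@np.arange(-1,2)/w.sum()))
P=np.array(P);f=np.polyfit(P[:,0],P[:,1],1);r=P[:,1]-np.polyval(f,P[:,0]);m=abs(r)<1;f=np.polyfit(P[m,0],P[m,1],1);print("std",r[m].std(),m.mean())
for u in (200,269,404,445): print("edge",bd((u,np.polyval(f,u)),.194).round(1))
for name,lo,hi,sg in (("L",300,316,1),("R",332,348,-1)):
    E=[]
    for v in range(62,104):
        d=sg*np.diff(bl[v,lo:hi]);k=int(np.clip(np.argmax(d),1,len(d)-2));w=d[k-1:k+2];E.append(bd((lo+k+.5+w@np.arange(-1,2)/w.sum(),v),.204))
    E=np.array(E);q=np.polyfit(E[:,0],E[:,1],1);r=E[:,1]-np.polyval(q,E[:,0]);mm=abs(r)<1.5;q=np.polyfit(E[mm,0],E[mm,1],1);print(name,"slope deg",np.degrees(np.arctan(q[0])),np.polyval(q,15),mm.mean())
print("bush",bd((323,88.5),.206),"dowels",bd((269.5,40),.194),bd((403.5,40),.194))
print("rail corners",bd((191,50.5),.194),bd((198,132),.194))
```

```text
std 0.3347013323491627 0.984
edge [44.5 91.1]
edge [44.6 39.7]
edge [ 44.8 -60.7]
edge [ 44.9 -91.2]
L slope deg -0.4504459172779675 10.856109075635713 1.0
R slope deg 0.3974548552699484 -11.140732668195916 1.0
bush [15.32684564 -0.55749803] dowels [50.33585871 39.16894779] [ 50.72246965 -59.96169928]
rail corners [43.11085896 97.93162349] [-14.81740106  97.94403674]
```

Run:
```python
import cv2,pickle
from h import *
b=np.load("board.npy");c,sn=np.cos(b[3]),np.sin(b[3])
for k,(v0,v1),box in ((7,(90,145),(165,50,70,120)),(9,(62,118),(165,40,70,100))):
    o,s=pickle.load(open(f"w{k}.pkl","rb"));T=Tw(o,s)
    X=lambda x,y,z:np.r_[b[0]+c*x-sn*y,b[1]+sn*x+c*y,z]
    print(k,"row15: stop top edge",proj(s,X(.015,.1,.198),T).round(1),"rail end if seated",proj(s,X(.015,.1,.194),T).round(1),"1.5mm off",proj(s,X(.015,.0985,.194),T).round(1))
    v=int(round(proj(s,X(.015,.1,.194),T)[1])); print("R",s["color"][v-1:v+2,165:200,0].mean(0).round().astype(int).tolist())
    x,y,w,h=box;cv2.imwrite(f"pics/end{k}.png",cv2.resize(s["color"][y:y+h,x:x+w],None,fx=5,fy=5,interpolation=0)[:,:,::-1])
a=cv2.imread("pics/end7.png");d=cv2.imread("pics/end9.png");cv2.imwrite("pics/ends.png",np.hstack([a[:500],d[:500]]))
```

```text
7 row15: stop top edge [176.  121.3] rail end if seated [178.2 121.8] 1.5mm off [180.1 121.8]
R [138, 135, 137, 137, 137, 135, 138, 137, 138, 139, 136, 118, 92, 85, 98, 132, 154, 170, 201, 219, 221, 220, 220, 220, 220, 220, 221, 220, 221, 222, 228, 234, 237, 236, 235]
9 row15: stop top edge [189.8  90.3] rail end if seated [191.8  91.2] 1.5mm off [193.8  91.2]
R [143, 146, 147, 146, 147, 147, 146, 148, 146, 145, 144, 142, 138, 136, 137, 136, 139, 136, 138, 137, 138, 137, 138, 139, 133, 115, 93, 87, 116, 147, 163, 195, 218, 220, 220]
```

View pics/ends.png

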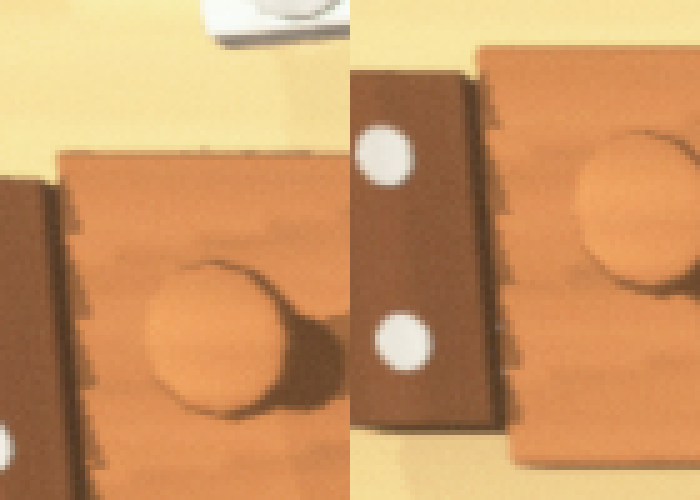

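The arm sits over the rail at 90°, within about 0.5°. The rail edge is flush at both dowels, and its end is at the stop with no clear gap. The gripper is clear of everything, so I'm handing in.

```bash
python3 -c "
from plant import close_job
print(close_job())"
```

```text
the job is handed in; nothing more can be done
None
```

I seated the rail against both dowels and the end stop, swung the drill-bush arm fully over it, and handed the job in at about 31 s of the 72 s. No verdict came back, so this rests on my own readings.

- **Dowels:** I pushed the rail's long edge with closed fingers midway between the dowels, up to about 11 N in total. The wrist moment put the push at the middle, so I estimate about 5 N on each dowel. The two forces were not measured separately.
- **End stop:** I pushed the -y end until it met the stop, up to about 8 N at the wrist.
- **Swing arm:** I pushed the knob until it was hard against its end stop. The finger stuck on the knob part way (about 10 N sideways), so I changed direction, and the last push reached about 19 N.

**Last checks from the wrist camera:**
- **Long edge:** it lies at x 44.6 and 44.8 mm at the two dowels, against 45 mm nominal.
- **Swing arm angle:** 90° to within about 0.5°, with the bush within about 1 mm of the rail's centre.
- **Rail end:** the dark line at the stop was about 1 pixel (under 1 mm) wider than predicted for contact. A rough corner reading put the end about 2 mm short of nominal, which is within calibration. Neither gave a sure gap, so here I relied on the hard contact at 8 N.
- **Other things on the crate:** the bell, torch, coaster and keys looked undisturbed. I did not measure their positions again at the end.

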